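# Stand up and gauge gas sample cylinders

### The arm

A 6-joint arm with a two-finger parallel gripper is mounted at the origin on the work surface. World frame = base frame: x ahead of the robot, y to its left, z up, the work surface at z = 0. Lengths are in m, angles in rad, forces in N, time in s.
With the tool pointing down it reaches from about 0.35 to 0.775 m from the base axis. Payload 5.5 kg.
Tool frame: the origin (TCP) lies midway between the tips of the shut fingers; the grasp point (between the pads) lies 19 mm behind it; x points along the fingers, y is the direction in which the jaws open and shut, and the axes are right-handed (so a half turn about x gives the same grasp; the last joint's range is limited). The gripper opens to 85 mm and grips with 20 to 120 N. Pads are 22 mm wide; open, the fingers measure 114 mm over their backs; the gripper's body (76 mm by 85 mm) begins 54 mm behind the grasp point. The pads swing forward as they close: fully open they stand 13 mm farther back than shut.
Start: joints at [1.19, 0.313, 0.046, 1.304, 0, 1.431], TCP at [0.137, 0.558, 0.231] pointing down, gripper open.
Joint ranges: [-2.76, 2.76], [-0.86, 1.69], [-1.03, 1.26], [-2.2, 2.34], [-1.47, 1.5], [-3.14, 3.14]. Speed limits (rad/s): [2.57, 2.57, 3.14, 3.14, 3.14, 3.14].

### API

Orientations are given as a unit quaternion [w, x, y, z].
In Python, from workcell import env, optics, order, models gives the robot as it stands. The module is installed in compiled form; this text tells all that it offers.
- The arm moves only by the tool servo_tool, never from a script. Its argument "moves" is a list of rows, each a list of 5 numbers: the shift along the tool's x, y, z in cm, then the turn about the tool's x in rad, then the closure, from -1 (fully open) to 1 (shut). A call has exactly 10 rows; each row shifts and turns the commanded pose from where the row before left it, along the tool's axes as they then stand; what a row does not reach is not made up. A row lasts 1/8 s, in which the tool goes at most 62.5 mm and 10.7 degrees, less where a joint would pass 70% of its speed; a pose out of reach is approached as far as the arm can. A call is refused whole if a number of a shift passes 6.25 or a number of a turn 0.188, either way. A call with a gripper value outside its range is refused whole. The fingers move at their own pace and stop on an object; "grip_force" is the grip in N (left out, the last holds). Time passes only in rows, so rows that do not move let the fingers close, or fill a call up. It gives the time, the measured TCP pose, the force and the opening at its end, in the units of the state.
- env.get_state(): the state, without advancing time (a new reading comes with each control period).
- optics.read_camera(name): name is "scene" or "top" or "wrist"; returns a dict with "pixels" (384x512x3 uint8, blue, green, red), "vertical_fov" (degrees; the focal length in pixels is half the picture's height over the tangent of half this angle, whatever the lens; pixels are square), "cx", "cy" (the principal point, pixels), "extrinsics" (4x4, takes a point from world to camera coordinates). Camera axes: x right, y up, looking along -z (the intrinsics and any distortion apply to the point x, -y, -z); pixel columns grow to the right and rows downward; lengths in m; the calibration is good to about 2 mm. A picture is of the moment at which its call begins. There is no depth.
- order.hand_in(): hands the job in, once; it reports no verdict.
Trained networks look in a picture, given as the dict that the camera call returned (one of the last four; its "shot" number tells which), for a name from the list of things; names that differ only in an ending like _2 or _b are one class to them, and where a whole thing is asked for, a point or a joint stands for the part that bears it (a point fixed in the world has none). Each returns a list of dicts, best first, with "conf" (0 to 1); they miss things now and then, are a little off and sometimes report something else, mostly with a low value. They report only what shows in the picture. A call takes as long as a camera call. They do not tell look-alikes from the thing itself.
- models.outline_of(name, picture): "pixels" (384x512 bool, what is visible of it) and "location" ([column, row] in pixels, amid what is visible of it).
- models.pinpoint(name, picture): "location" ([column, row] in pixels: a listed point, or the origin of a listed thing).
The state is a dict: "clock": time; "joint_pos": joint angles; "qvel": joint speeds; "tau": joint torques, N m; "tcp_pos": TCP position; "orientation": TCP orientation; "wrist_force": force on the tool from outside, world axes, zero at the start; "ft_torque": the same for the moment, N m; "finger_gap": finger opening in m.
Only numpy, scipy, OpenCV 4.12 (cv2) and the standard library are available. Lean on these libraries where they do the work, as an engineer would, in place of code of your own. Each camera call takes 0.05 s, during which the arm holds its last target.

### The job

Stand every gas sample cylinder upright against the stop bar: slide it foot first up to the bar and tip it up against it, keeping its foot down on the bench rather than carrying it through the air. Check their heights with the sliding gauge in the order blue, yellow, green, red (skipping any that is not there), each time setting the sprung pad squarely down on the cap of the standing cylinder and keeping it there for a good second. Finish with all the cylinders still standing against the bar and the gauge pushed fully home to its green left end with its foot up, and leave everything else on the bench alone.

Things in the scene. Friction and masses are not known exactly. Their poses are not given: they have to be found in the camera images.
- stop: Aluminium stop bar fixed on the bench, 620 mm long (along its y), 55 mm high, 30 mm thick. Origin at the foot of the stop face (towards the robot), mid-length; +x points away from the robot, square to the face, +y to the robot's left, +z up. Cylinders stand on the bare bench in front of the face (x < 0). Behind it is a guide rail lower than the bar; only the gauge on it rises higher.
- carriage (a joint): Blue carriage of the height gauge on the rail (about 1.5 N friction, stays where left): 0 = home at the green left end, gauge pad at y = +0.24 m in the stop's frame; grows to 0.5 m towards the right (-y). Its arm, 26 mm wide, reaches towards the robot over the standing places, 179 to 195 mm above the bench.
- foot (a joint): Sprung slide-foot of the gauge: 0 = fully up, grows to 0.06 m as it is pushed down; a light spring (2.5 N at the top, 5.5 N at the bottom) lifts it again. The height of the pad's underside above the bench is 165 mm less this value, so with the pad resting on a part it reads the part's height.
- gauge_pad (a point): Centre of the underside of the round gauge pad (30 mm across); 165 mm up at rest, always 25 mm in front of the stop face.
- gauge_knob (a point): Grip point near mid-height of the black round knob on top of the slide-foot, 26 mm across and 36 mm tall, 110 mm straight above the pad's underside. Push it along the bar to move the carriage, down to lower the pad.
- cyl_blue: Gas cylinder with blue band and cap, 115 mm long, 0.8 kg, most of it in the foot; may be absent. Foot plate 50 x 50 x 18 mm; barrel 34 mm; head block 40 mm square with a 10 mm round boss on each side (50 mm over two), 98 mm from the foot face, on which it pivots if gripped there lightly. Origin: centre of foot face; +x runs foot to cap (up when standing). Starts lying, axis 25 mm up, foot towards the bar.
- cyl_blue_cap (a point): Centre of the top face of the round blue cap (28 mm across, 6 mm thick), 115 mm from the foot face.
- cyl_yellow: Gas cylinder with yellow band and cap, 124 mm long, 0.8 kg, most of it in the foot; may be absent. Foot plate 50 x 50 x 18 mm; barrel 34 mm; head block 40 mm square with a 10 mm round boss on each side (50 mm over two), 107 mm from the foot face, on which it pivots if gripped there lightly. Origin: centre of foot face; +x runs foot to cap (up when standing). Starts lying, axis 25 mm up, foot towards the bar.
- cyl_yellow_cap (a point): Centre of the top face of the round yellow cap (28 mm across, 6 mm thick), 124 mm from the foot face.
- cyl_green: Gas cylinder with green band and cap, 132 mm long, 0.8 kg, most of it in the foot; may be absent. Foot plate 50 x 50 x 18 mm; barrel 34 mm; head block 40 mm square with a 10 mm round boss on each side (50 mm over two), 115 mm from the foot face, on which it pivots if gripped there lightly. Origin: centre of foot face; +x runs foot to cap (up when standing). Starts lying, axis 25 mm up, foot towards the bar.
- cyl_green_cap (a point): Centre of the top face of the round green cap (28 mm across, 6 mm thick), 132 mm from the foot face.
- cyl_red: Gas cylinder with red band and cap, 140 mm long, 0.8 kg, most of it in the foot; may be absent. Foot plate 50 x 50 x 18 mm; barrel 34 mm; head block 40 mm square with a 10 mm round boss on each side (50 mm over two), 123 mm from the foot face, on which it pivots if gripped there lightly. Origin: centre of foot face; +x runs foot to cap (up when standing). Starts lying, axis 25 mm up, foot towards the bar.
- cyl_red_cap (a point): Centre of the top face of the round red cap (28 mm across, 6 mm thick), 140 mm from the foot face.
- spanner: Loose spanner 150 mm long lying on the bench; not part of the job. Origin on its underside, about mid-length.
- jar: Loose jar 56 mm across, 70 mm tall; not part of the job. Origin at the centre of its underside.
- beaker: Loose glass beaker 68 mm across, 85 mm tall; not part of the job. Origin at the centre of its underside.
- solvent: Loose amber bottle 66 mm across, 160 mm tall; not part of the job. Origin at the centre of its underside.
- fitting: Loose brass pipe fitting 28 mm across, 40 mm tall; not part of the job. Origin at the centre of its underside.
There are look-alikes about, which are no part of the job. Leave any purple look-alike of the cyl_blue alone.

How it is judged:
On the way, in this order (a step that is already met when the one before it is completed fails the run):
1. the blue cylinder, if present, stands upright against the stop and the gauge pad is pressed on its cap for half a second (angle between cyl_blue's own x axis and vertical below 0.12 rad and height (world z) of cyl_blue below 0.012 m and x of cyl_blue in the frame of stop between -0.045 and 0 m and y of cyl_blue in the frame of stop between -0.29 and 0.29 m and height (world z) of cyl_blue_cap above 0.109 m and distance between gauge_pad and cyl_blue_cap below 0.016 m and contact force between foot and cyl_blue above 0.5 N), for 0.5 s.
2. the yellow cylinder, if present, stands upright against the stop and the gauge pad is pressed on its cap for half a second (angle between cyl_yellow's own x axis and vertical below 0.12 rad and height (world z) of cyl_yellow below 0.012 m and x of cyl_yellow in the frame of stop between -0.045 and 0 m and y of cyl_yellow in the frame of stop between -0.29 and 0.29 m and height (world z) of cyl_yellow_cap above 0.118 m and distance between gauge_pad and cyl_yellow_cap below 0.016 m and contact force between foot and cyl_yellow above 0.5 N), for 0.5 s.
3. the green cylinder, if present, stands upright against the stop and the gauge pad is pressed on its cap for half a second (angle between cyl_green's own x axis and vertical below 0.12 rad and height (world z) of cyl_green below 0.012 m and x of cyl_green in the frame of stop between -0.045 and 0 m and y of cyl_green in the frame of stop between -0.29 and 0.29 m and height (world z) of cyl_green_cap above 0.126 m and distance between gauge_pad and cyl_green_cap below 0.016 m and contact force between foot and cyl_green above 0.5 N), for 0.5 s.
4. the red cylinder, if present, stands upright against the stop and the gauge pad is pressed on its cap for half a second (angle between cyl_red's own x axis and vertical below 0.12 rad and height (world z) of cyl_red below 0.012 m and x of cyl_red in the frame of stop between -0.045 and 0 m and y of cyl_red in the frame of stop between -0.29 and 0.29 m and height (world z) of cyl_red_cap above 0.134 m and distance between gauge_pad and cyl_red_cap below 0.016 m and contact force between foot and cyl_red above 0.5 N), for 0.5 s.
At the end, for the whole second after the job is handed in: Every cylinder stands at rest on its foot (tilt under 0.12 rad, cap within 6 mm of full height), foot centre within 45 mm of the stop face (its half width is 25) and 290 mm of the bar's middle; carriage within 20 mm of home, gauge foot within 6 mm of fully up (angle between each of cyl_blue, cyl_yellow, cyl_green, cyl_red's own x axis and vertical below 0.12 rad and height (world z) of each of cyl_blue, cyl_yellow, cyl_green, cyl_red below 0.012 m and x of cyl_blue in the frame of stop between -0.045 and 0 m and y of cyl_blue in the frame of stop between -0.29 and 0.29 m and height (world z) of cyl_blue_cap above 0.109 m and linear speed of each of cyl_blue, cyl_yellow, cyl_green, cyl_red below 0.02 m/s and x of cyl_yellow in the frame of stop between -0.045 and 0 m and y of cyl_yellow in the frame of stop between -0.29 and 0.29 m and height (world z) of cyl_yellow_cap above 0.118 m and x of cyl_green in the frame of stop between -0.045 and 0 m and y of cyl_green in the frame of stop between -0.29 and 0.29 m and height (world z) of cyl_green_cap above 0.126 m and x of cyl_red in the frame of stop between -0.045 and 0 m and y of cyl_red in the frame of stop between -0.29 and 0.29 m and height (world z) of cyl_red_cap above 0.134 m and value of joint carriage below 0.02 m and value of joint foot below 0.006 m); the robot touches nothing.
It fails at once if a cylinder is lifted clear: its foot more than 70 mm above the bench (height (world z) of any of cyl_blue, cyl_yellow, cyl_green, cyl_red above 0.07 m).
It fails at once if a bystander (spanner, jar, beaker, bottle or fitting) is moved more than 40 mm (distance of any of spanner, jar, beaker, solvent, fitting from where it was at the start of the episode above 0.04 m).
Of cyl_blue, cyl_yellow, cyl_green, cyl_red only 3 to 4 are there at a start; the rules pass over those that are not, and their reading is None.
At some moment in a run one of cyl_blue, cyl_yellow, cyl_green, cyl_red may be knocked a few centimetres aside while the robot is not near it.
Once in a run the grip may slacken for a moment while it holds something.
It also fails if it takes over 210 s, if anything falls off the work surface, if the arm or the gripper's body presses on something with over 40 N, if the wrist force passes 120 N, or if a joint passes its speed limit or range.

## Working session

There is one attempt and no reset: what is moved stays moved. The work goes in short steps, Python scripts to look and compute and a tool call to move; the robot and the scene stay as the last step left them, time stands still between calls to the robot, and variables do not carry over. Pictures are saved under pics/ and viewed, and the job is handed in when it is done.

Besides the shell and the picture viewer there is one more tool, called after ">>>" in YAML: its name, and indented under it one key for each argument. servo_tool: Moves the arm, as the interface text tells. Its arguments: {"type":"object","properties":{"moves":{"type":"array"},"grip_force":{"type":"number"}},"required":["moves"]}

```bash
ls; mkdir -p pics
python3 - <<'E'
from workcell import env, optics, order, models
import cv2,numpy as np
print(env.get_state())
for n in ["scene","top","wrist"]:
    p=optics.read_camera(n); cv2.imwrite(f"pics/{n}0.png",p["pixels"])
    print(n,p["vertical_fov"],p["cx"],p["cy"],p.keys()); print(np.round(p["extrinsics"],4).tolist())
E
```

```text
pics
{'clock': 0.0, 'joint_pos': array([ 1.19039207e+00,  3.13994121e-01,  4.49918832e-02,  1.30358616e+00,
       -6.70936303e-06,  1.43117176e+00]), 'qvel': array([-0.00090898,  0.00035896,  0.00057591, -0.00101485,  0.00097132,
        0.00095732]), 'tau': array([ 9.27108067e-05, -4.80627000e+01,  2.98533708e+01,  1.90945499e-02,
       -1.42714712e-04, -6.25769857e-06]), 'tcp_pos': array([0.13695242, 0.55793864, 0.23041771]), 'orientation': array([ 0.70182778,  0.08431005,  0.70214898, -0.08553585]), 'wrist_force': array([-0.55723845,  0.02490507, -0.06502503]), 'ft_torque': array([-0.02581426, -0.02441375, -0.00010052]), 'finger_gap': 0.08533866671523203}
scene 43.237363771431006 261.73483159955333 188.57813003347366 dict_keys(['pixels', 'vertical_fov', 'cx', 'cy', 'extrinsics', 'shot'])
[[0.0162, 0.9999, -0.0031, -0.0101], [-0.8509, 0.0154, 0.5251, 0.3084], [0.5251, -0.0059, 0.851, -1.7462], [0.0, 0.0, 0.0, 1.0]]
top 48.72429275584966 260.15166479631296 190.8249585536496 dict_keys(['pixels', 'vertical_fov', 'cx', 'cy', 'extrinsics', 'shot'])
[[0.0742, -0.9972, 0.0004, -0.0374], [0.9731, 0.0725, 0.2186, -0.526], [-0.218, -0.0159, 0.9758, -1.485], [0.0, 0.0, 0.0, 1.0]]
wrist 60.81211087227578 258.50535174447117 196.7372087434594 dict_keys(['pixels', 'vertical_fov', 'cx', 'cy', 'extrinsics', 'shot'])
[[0.2389, 0.971, -0.0007, -0.5753], [-0.9358, 0.23, -0.2672, 0.0355], [-0.2593, 0.0645, 0.9636, -0.3774], [0.0, 0.0, 0.0, 1.0]]
```

View pics/scene0.png

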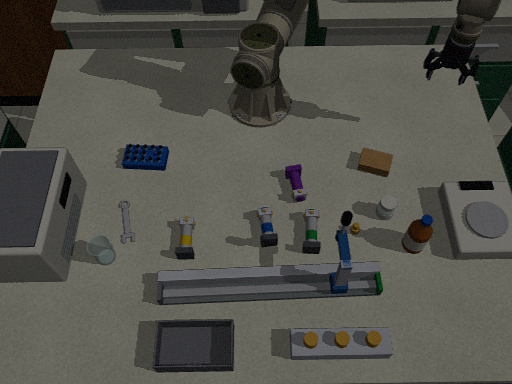

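View pics/top0.png

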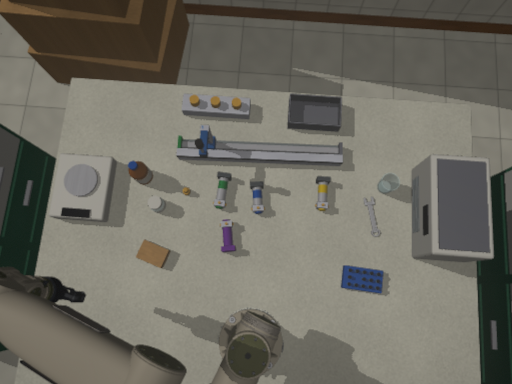

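View pics/wrist0.png

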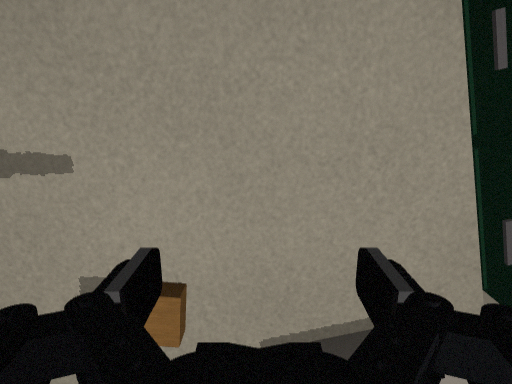

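```bash
cat > h.py <<'E'
from workcell import env, optics, order, models
import cv2,numpy as np
from scipy.spatial.transform import Rotation as R
def K(p):
    f=192/np.tan(np.radians(p["vertical_fov"])/2); return f,p["cx"],p["cy"]
def ray(p,uv):
    f,cx,cy=K(p); E=p["extrinsics"]; d=np.array([(uv[0]-cx)/f,-(uv[1]-cy)/f,-1.]); Rm=E[:3,:3]
    return -Rm.T@E[:3,3], Rm.T@d
def onz(p,uv,z):
    o,d=ray(p,uv); return o+d*(z-o[2])/d[2]
def proj(p,X):
    f,cx,cy=K(p); c=p["extrinsics"][:3,:3]@np.asarray(X)+p["extrinsics"][:3,3]
    return np.array([cx+f*c[0]/-c[2], cy-f*c[1]/-c[2]])
def tri(l):
    A=np.zeros((3,3));b=np.zeros(3)
    for p,uv in l:
        o,d=ray(p,uv); d=d/np.linalg.norm(d); M=np.eye(3)-np.outer(d,d); A+=M;b+=M@o
    X=np.linalg.solve(A,b); return X,[np.round(proj(p,X)-uv,1).tolist() for p,uv in l]
def quat(s): q=s["orientation"]; return R.from_quat([q[1],q[2],q[3],q[0]])
def st():
    s=env.get_state(); M=quat(s).as_matrix()
    print("t",round(s["clock"],2),"tcp",np.round(s["tcp_pos"],4),"F",np.round(s["wrist_force"],1),"gap",round(s["finger_gap"],4),"q",np.round(s["joint_pos"],3)); print("tool x,y,z:",np.round(M.T,3).tolist()); return s,M
E
cat > find.py <<'E'
from h import *
import sys
S=optics.read_camera("scene");T=optics.read_camera("top")
names=sys.argv[1:] or ["stop","gauge_pad","gauge_knob","cyl_blue","cyl_blue_cap","cyl_yellow","cyl_yellow_cap","cyl_green","cyl_green_cap","cyl_red","cyl_red_cap","spanner","jar","beaker","solvent","fitting"]
for n in names:
    r=[]
    for p in (S,T):
        r.append([(np.round(d["location"],1).tolist(),round(d["conf"],2)) for d in models.pinpoint(n,p)[:3]])
    o=""
    if r[0] and r[1]:
        X,e=tri([(S,r[0][0][0]),(T,r[1][0][0])]); o=(np.round(X,4).tolist(),e)
    print(n,r[0],r[1],"\n   ->",o)
E
python3 find.py
```

```text
stop [([266.0, 274.0], 0.6)] [([259.2, 167.1], 0.68)] 
   -> ([0.6414, 0.0131, -0.0301], [[0.3, -0.0], [0.2, 0.0]])
gauge_pad [([339.1, 238.6], 0.71)] [([201.6, 155.5], 0.6)] 
   -> ([0.6167, 0.21, 0.1517], [[1.0, -0.1], [0.8, 0.1]])
gauge_knob [] [([200.8, 142.4], 0.66)] 
   -> 
cyl_blue [([292.1, 166.6], 0.89), ([268.7, 243.4], 0.78), ([383.6, 211.7], 0.35)] [([227.1, 253.6], 0.74), ([322.8, 208.8], 0.66), ([256.0, 183.9], 0.59)] 
   -> ([0.295, 0.1039, 0.0235], [[-0.0, 0.0], [-0.0, -0.0]])
cyl_blue_cap [([299.8, 194.8], 0.8), ([262.3, 209.6], 0.66)] [([257.2, 210.5], 0.79), ([228.2, 219.2], 0.74)] 
   -> ([0.4506, 0.0599, 0.1119], [[-18.6, -1.0], [-15.4, -2.8]])
cyl_yellow [([182.3, 254.3], 0.56)] [([323.4, 176.3], 0.68), ([156.5, 206.8], 0.21)] 
   -> ([0.6044, -0.2282, 0.0384], [[0.0, -0.0], [0.0, -0.0]])
cyl_yellow_cap [([187.2, 216.0], 0.74), ([339.2, 237.7], 0.42)] [([319.5, 209.8], 0.8)] 
   -> ([0.4777, -0.2212, 0.0355], [[0.5, 0.0], [0.4, -0.0]])
cyl_green [([308.0, 250.2], 0.87)] [([224.0, 175.1], 0.84)] 
   -> ([0.5873, 0.1399, 0.0154], [[1.1, -0.1], [0.8, 0.1]])
cyl_gre
[... 158 characters left out ...]
 -> 
cyl_red_cap [([410.0, 241.7], 0.45)] [] 
   -> 
spanner [([126.3, 221.7], 0.71)] [([371.2, 216.0], 0.46)] 
   -> ([0.475, -0.4165, 0.0001], [[-0.4, -0.0], [-0.3, 0.0]])
jar [([381.3, 213.6], 0.95), ([309.7, 209.8], 0.42)] [([157.0, 207.1], 0.77)] 
   -> ([0.4516, 0.3834, -0.0159], [[1.4, -0.1], [1.1, 0.2]])
beaker [([106.3, 257.1], 0.87)] [([384.9, 184.4], 0.73)] 
   -> ([0.5969, -0.4598, 0.011], [[-1.5, -0.0], [-1.2, 0.1]])
solvent [([409.4, 244.5], 0.94)] [([147.4, 175.1], 0.88)] 
   -> ([0.5692, 0.4384, 0.0037], [[-1.2, 0.1], [-0.9, -0.2]])
fitting [([356.9, 231.5], 0.54)] [([186.0, 193.4], 0.38), ([155.5, 206.7], 0.25)] 
   -> ([0.5134, 0.2896, -0.0164], [[-1.7, 0.1], [-1.4, -0.2]])
```

Run:
```python
import cv2
a=cv2.imread("pics/top0.png")[115:270,165:365]; cv2.imwrite("pics/topc.png",cv2.resize(a,None,fx=4,fy=3.85,interpolation=cv2.INTER_CUBIC)[:600])
a=cv2.imread("pics/scene0.png")[150:310,150:400]; cv2.imwrite("pics/scenec.png",cv2.resize(a,None,fx=3.2,fy=3.2,interpolation=cv2.INTER_CUBIC))
```

```text
(no output)
```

View pics/topc.png

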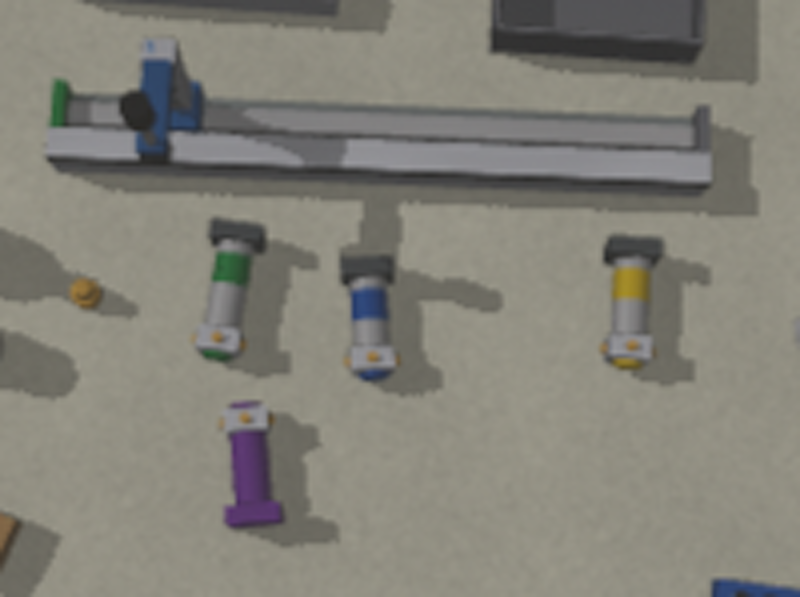

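View pics/scenec.png

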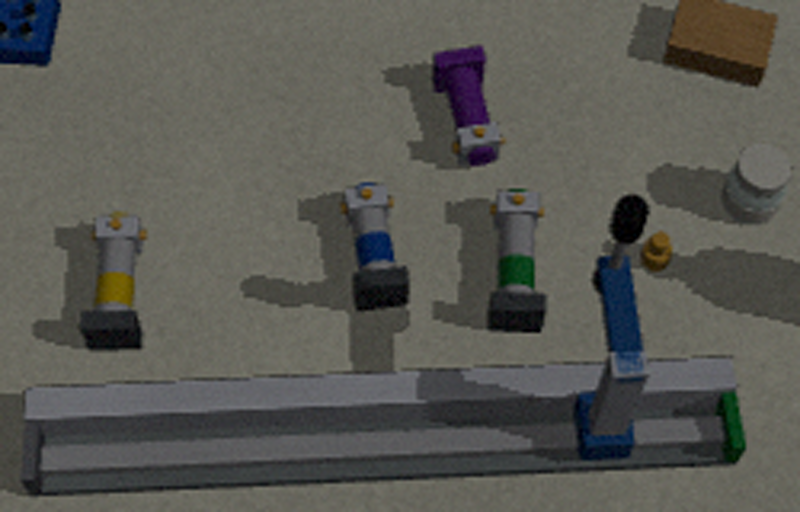

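Run:
```python
from h import *
S=optics.read_camera("scene");T=optics.read_camera("top")
for p,l in ((T,[(176.75,156),(342.75,163.05)]),(S,[(379.7,261.9),(157.8,271.2)])):
    a=[onz(p,u,.055) for u in l]; d=a[0]-a[1]; print(np.round(a,4).tolist(),np.linalg.norm(d),"mid",(a[0]+a[1])/2,"yaw",np.arctan2(-d[0],d[1]))
for n,z in [("stop",0),("cyl_blue",.025),("cyl_blue_cap",.025),("cyl_yellow",.025),("cyl_yellow_cap",.025),("cyl_green",.025),("cyl_green_cap",.025),("fitting",0),("jar",0),("gauge_pad",.165)]:
    for p in (S,T):
        print(n,p["shot"],[(np.round(onz(p,d["location"],z)[:2],4).tolist(),round(d["conf"],2)) for d in models.pinpoint(n,p)[:2]])
```

```text
[[0.6373, 0.3207, 0.055], [0.6559, -0.2953, 0.055]] 0.6162571482714447 mid [0.64656798 0.01266957 0.055     ] yaw 0.030175135189981186
[[0.6448, 0.3317, 0.055], [0.6617, -0.2901, 0.055]] 0.6220648044664978 mid [0.65325628 0.02080551 0.055     ] yaw 0.027272806244335316
stop 6 [([0.6532, 0.0194], 0.95)]
stop 7 [([0.6432, 0.0144], 0.77)]
cyl_blue 6 [([0.5626, 0.0267], 0.88), ([0.2953, 0.1039], 0.83)]
cyl_blue 7 [([0.5558, 0.0149], 0.88), ([0.3048, 0.101], 0.77)]
cyl_blue_cap 6 [([0.4545, 0.0046], 0.78), ([0.4088, 0.1258], 0.7)]
cyl_blue_cap 7 [([0.4157, 0.1067], 0.73), ([0.4566, 0.0026], 0.66)]
cyl_yellow 6 [([0.6019, -0.2263], 0.92)]
cyl_yellow 7 [([0.6038, -0.2257], 0.9)]
cyl_yellow_cap 6 [([0.4737, -0.2235], 0.61)]
cyl_yellow_cap 7 [([0.4981, -0.232], 0.78)]
cyl_green 6 [([0.5947, 0.1332], 0.91)]
cyl_green 7 [([0.5892, 0.142], 0.61)]
cyl_green_cap 6 [([0.469, 0.1525], 0.84)]
cyl_green_cap 7 [([0.4612, 0.1368], 0.61)]
fitting 6 [([0.5134, 0.291], 0.54)]
fitting 7 [([0.605, -0.4602], 0.49), ([0.5138, 0.2819], 0.46)]
jar 6 [([0.443, 0.3821], 0.72), ([0.5951, -0.4599], 0.27)]
jar 7 [([0.4527, 0.3897], 0.66)]
gauge_pad 6 [([0.623, 0.2089], 0.7)]
gauge_pad 7 []
```

Run:
```python
from h import *
st()
```

```text
t 2.95 tcp [0.1371 0.5584 0.2313] F [0.6 0.1 0.1] gap 0.0857 q [1.19  0.313 0.046 1.304 0.    1.431]
tool x,y,z: [[0.0, 0.0, -1.0], [0.239, 0.971, 0.0], [0.971, -0.239, -0.0]]
```

```bash
cat >> h.py <<'E'
def plan(xyz,psi,rows=None):
    """rotation first (about tool x), then shift in new tool axes (cm)"""
    s,M=st(); y=M[:,1]; p=np.arctan2(-y[0],y[1]); turn=-(psi-p); turn=(turn+np.pi/2)%np.pi-np.pi/2
    M2=M@R.from_rotvec([turn,0,0]).as_matrix(); d=M2.T@(np.asarray(xyz)-s["tcp_pos"])*100
    print("turn",round(turn,3),"then shift cm",np.round(d,2), "rows>=",np.abs(d).max()/6.25, "len",np.linalg.norm(d)/6.25)
E
python3 - <<'E'
from h import *
plan([.43,.18,.34],.029)
p=optics.read_camera("wrist"); o,d=ray(p,(p["cx"],p["cy"])); s=env.get_state(); M=quat(s).as_matrix(); print("cam in tool",M.T@(o-s["tcp_pos"]),"look",M.T@d)
E
```

```text
t 2.95 tcp [0.1371 0.5584 0.2313] F [0.6 0.1 0.1] gap 0.0857 q [1.19  0.313 0.046 1.304 0.    1.431]
tool x,y,z: [[0.0, 0.0, -1.0], [0.239, 0.971, 0.0], [0.971, -0.239, -0.0]]
turn -0.27 then shift cm [-10.87 -38.68  28.18] rows>= 6.18818701397528 len 7.851272390806346
cam in tool [-0.14228097  0.0007821  -0.06633258] look [9.63574992e-01 7.15207845e-04 2.67437324e-01]
```

>>> servo_tool:
  moves:
    - [-3, 0, 0, -0.135, -1]
    - [-3, 0, 0, -0.135, -1]
    - [-0.6, -4.83, 3.52, 0, -1]
    - [-0.6, -4.83, 3.52, 0, -1]
    - [-0.6, -4.83, 3.52, 0, -1]
    - [-0.6, -4.83, 3.52, 0, -1]
    - [-0.6, -4.83, 3.52, 0, -1]
    - [-0.6, -4.83, 3.52, 0, -1]
    - [-0.6, -4.83, 3.52, 0, -1]
    - [-0.6, -4.83, 3.52, 0, -1]

```text
clock: 4.25
tcp_pos: [0.4308, 0.1787, 0.3398]
orientation: [0.707, -0.01, 0.707, 0.01]
wrist_force: [0.6, -0.1, -0.0]
finger_gap: 0.0857
```

Run:
```python
from h import *
st()
p=optics.read_camera("wrist"); cv2.imwrite("pics/w1.png",cv2.resize(p["pixels"],None,fx=1.5,fy=1.5))
for n,z in [("stop",0),("cyl_blue",.025),("cyl_blue_cap",.025),("cyl_green",.025),("cyl_green_cap",.025),("gauge_pad",.165),("gauge_knob",.275)]:
    print(n,[(np.round(d["location"]).tolist(),np.round(onz(p,d["location"],z)[:2],4).tolist(),round(d["conf"],2)) for d in models.pinpoint(n,p)[:2]])
```

```text
t 4.25 tcp [0.4308 0.1787 0.3398] F [ 0.6 -0.1 -0. ] gap 0.0857 q [0.221 0.091 0.031 1.51  0.    0.192]
tool x,y,z: [[0.001, 0.0, -1.0], [-0.029, 1.0, 0.0], [1.0, 0.029, 0.001]]
stop [([156.0, 282.0], [0.6494, 0.016], 0.58), ([239.0, 175.0], [0.4654, 0.1516], 0.56)]
cyl_blue [([202.0, 57.0], [0.3058, 0.1021], 0.94), ([154.0, 240.0], [0.5638, 0.0265], 0.92)]
cyl_blue_cap [([133.0, 168.0], [0.4541, 0.0032], 0.68)]
cyl_green [([232.0, 260.0], [0.5932, 0.1429], 0.96)]
cyl_green_cap [([240.0, 173.0], [0.4578, 0.1541], 0.59)]
gauge_pad [([279.0, 343.0], [0.6263, 0.2084], 0.82)]
gauge_knob []
```

View pics/w1.png

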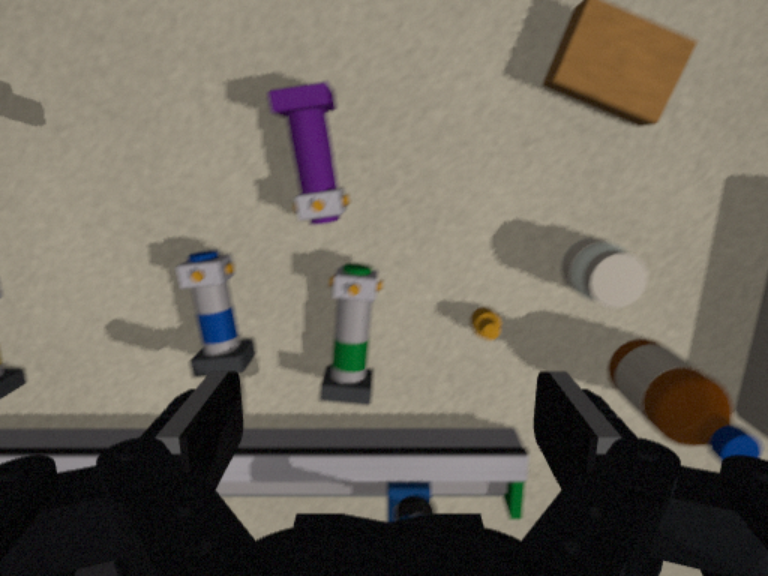

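Run:
```python
from h import *
p=optics.read_camera("wrist")
g=cv2.cvtColor(p["pixels"],cv2.COLOR_BGR2GRAY)
for c in (10,60,180,220,280): print(c,g[268:330,c].tolist())
for u,z in [((520/1.5,430/1.5),0),((526/1.5,450/1.5),.055),((100/1.5,448/1.5),.055),((100/1.5,428/1.5),0),((350/1.5,428/1.5),0)]: print(u,onz(p,u,z))
p=optics.read_camera("wrist")
for n,z in [("stop",0),("gauge_pad",.165),("cyl_blue",.025),("cyl_blue_cap",.025),("cyl_green",.025),("cyl_green_cap",.025)]:
    print(n,[(np.round(d["location"]).tolist(),np.round(onz(p,d["location"],z)[:2],4).tolist(),round(d["conf"],2)) for d in models.pinpoint(n,p)[:2]])
```

```text
10 [143, 145, 144, 142, 143, 143, 146, 114, 100, 98, 102, 101, 99, 101, 101, 100, 104, 93, 67, 62, 64, 64, 61, 59, 62, 63, 60, 62, 59, 63, 46, 15, 0, 14, 12, 52, 94, 82, 32, 4, 3, 10, 2, 11, 5, 0, 5, 6, 6, 14, 16, 11, 11, 3, 4, 5, 7, 14, 9, 13, 16, 10]
60 [154, 150, 149, 154, 153, 150, 147, 117, 104, 101, 105, 100, 99, 104, 103, 106, 101, 97, 73, 59, 62, 62, 60, 59, 61, 63, 63, 65, 63, 59, 41, 17, 11, 8, 14, 53, 93, 130, 141, 142, 142, 143, 120, 58, 8, 2, 10, 10, 12, 8, 16, 10, 3, 12, 1, 3, 15, 1, 14, 8, 7, 0]
180 [157, 157, 159, 153, 148, 151, 154, 151, 120, 108, 112, 110, 107, 105, 105, 104, 106, 89, 65, 62, 65, 65, 63, 62, 62, 66, 64, 64, 65, 64, 45, 21, 4, 1, 2, 44, 78, 98, 101, 103, 102, 103, 103, 102, 102, 105, 103, 99, 102, 101, 104, 105, 105, 103, 126, 132, 132, 133, 130, 134, 133, 125]
220 [112, 145, 150, 148, 149, 151, 151, 119, 104, 110, 105, 98, 95, 100, 102, 104, 104, 89, 69, 67, 64, 64, 64, 66, 62, 62, 68, 65, 65, 63, 49, 15, 8, 13, 12, 43, 87, 126, 146, 146, 148, 146, 150, 145, 143, 147, 148, 147, 148, 113, 102, 103, 104, 89, 120, 132, 128, 129, 131, 132, 129, 136]
280
[... 344 characters left out ...]
0.        ]
(350.6666666666667, 300.0) [0.6359166  0.32554109 0.055     ]
(66.66666666666667, 298.6666666666667) [ 0.64651009 -0.09508547  0.055     ]
(66.66666666666667, 285.3333333333333) [ 0.65796151 -0.12739289  0.        ]
(233.33333333333334, 285.3333333333333) [0.64955298 0.14761574 0.        ]
stop [([155.0, 286.0], [0.6545, 0.0187], 0.76)]
gauge_pad [([274.0, 342.0], [0.6223, 0.206], 0.64)]
cyl_blue [([201.0, 60.0], [0.3081, 0.1043], 0.86), ([152.0, 243.0], [0.5675, 0.0255], 0.62)]
cyl_blue_cap [([132.0, 167.0], [0.4522, 0.0046], 0.95), ([214.0, 152.0], [0.4261, 0.12], 0.55)]
cyl_green [([230.0, 260.0], [0.5908, 0.1435], 0.67)]
cyl_green_cap [([237.0, 178.0], [0.4627, 0.1523], 0.7)]
```

>>> servo_tool:
  moves:
    - [0, 0.57, 4.8, 0, -0.6]
    - [0, 0.57, 4.8, 0, -0.6]
    - [0, 0.57, 4.8, 0, -0.6]
    - [0, 0.57, 4.8, 0, -0.6]
    - [0, 0, 0, 0, -0.6]
    - [2.6, 0, 0, 0, -0.6]
    - [2.6, 0, 0, 0, -0.6]
    - [2.6, 0, 0, 0, -0.6]
    - [0, 0, 0, 0, -0.6]
    - [0, 0, 0, 0, -0.6]
  grip_force: 30

```text
clock: 6.3
tcp_pos: [0.621, 0.2089, 0.2629]
orientation: [0.708, -0.01, 0.706, 0.011]
wrist_force: [-0.1, -0.0, -0.2]
finger_gap: 0.0685
```

```bash
cat > w.py <<'E'
from h import *
import sys
st()
for n in sys.argv[2:] or ["wrist"]:
    p=optics.read_camera(n); cv2.imwrite(f"pics/{sys.argv[1]}_{n}.png",cv2.resize(p["pixels"],None,fx=1.5,fy=1.5,interpolation=cv2.INTER_CUBIC))
E
python3 w.py a1 wrist scene
```

```text
t 6.3 tcp [0.621  0.2089 0.2629] F [-0.1 -0.  -0.2] gap 0.0685 q [0.202 0.473 0.36  1.456 0.    0.173]
tool x,y,z: [[0.002, 0.0, -1.0], [-0.029, 1.0, 0.0], [1.0, 0.029, 0.002]]
```

View pics/a1_wrist.png

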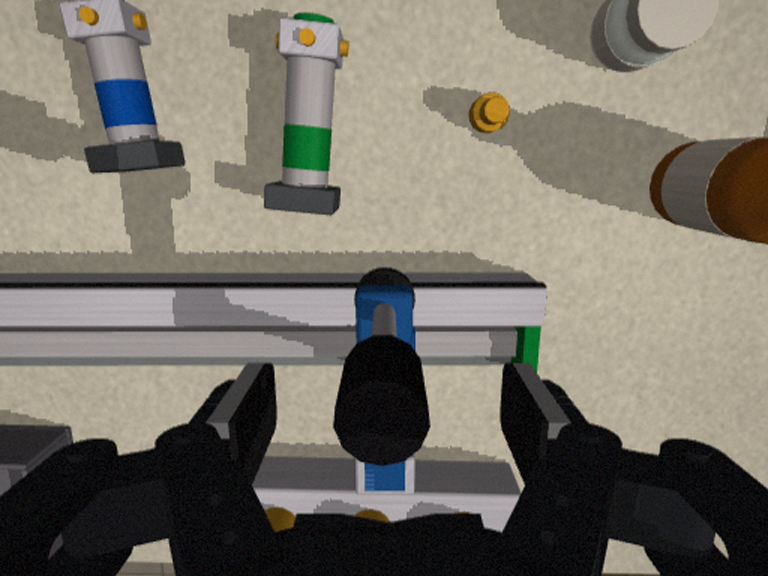

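View pics/a1_scene.png

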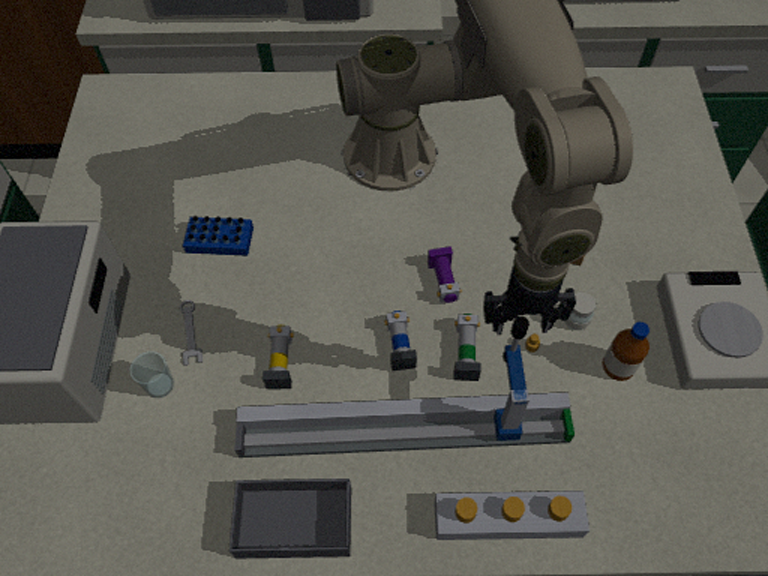

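>>> servo_tool:
  moves:
    - [0, 0, 0, 0, 0.6]
    - [0, 0, 0, 0, 1]
    - [0, 0, 0, 0, 1]
    - [0, 0, 0, 0, 1]
    - [0, 1, 0, 0, 1]
    - [0, 1, 0, 0, 1]
    - [0, 1, 0, 0, 1]
    - [0, 1, 0, 0, 1]
    - [0, 0.5, 0, 0, 1]
    - [0, 0, 0, 0, 1]
  grip_force: 30

```text
clock: 7.65
tcp_pos: [0.6199, 0.255, 0.2612]
orientation: [0.707, -0.01, 0.707, 0.011]
wrist_force: [2.6, 2.0, 1.5]
finger_gap: 0.025
```

>>> servo_tool:
  moves:
    - [0, 0.3, 0, 0, 1]
    - [0, 0.2, 0, 0, 1]
    - [0, 0, 0, 0, 1]
    - [0, 0, 0, 0, 1]
    - [0, 0, 0, 0, 1]
    - [0, 0, 0, 0, 1]
    - [0, 0, 0, 0, 1]
    - [0, 0, 0, 0, 1]
    - [0, 0, 0, 0, 1]
    - [0, 0, 0, 0, 1]

```text
clock: 8.9
tcp_pos: [0.6199, 0.2568, 0.2612]
orientation: [0.707, -0.011, 0.707, 0.009]
wrist_force: [2.2, -5.9, 1.6]
finger_gap: 0.025
```

```bash
python3 w.py a2 wrist scene
```

```text
t 8.9 tcp [0.6199 0.2568 0.2612] F [ 2.2 -5.9  1.6] gap 0.025 q [ 0.274  0.511  0.417  1.477 -0.003  0.247]
tool x,y,z: [[-0.0, -0.003, -1.0], [-0.028, 1.0, -0.003], [1.0, 0.028, -0.0]]
```

View pics/a2_wrist.png

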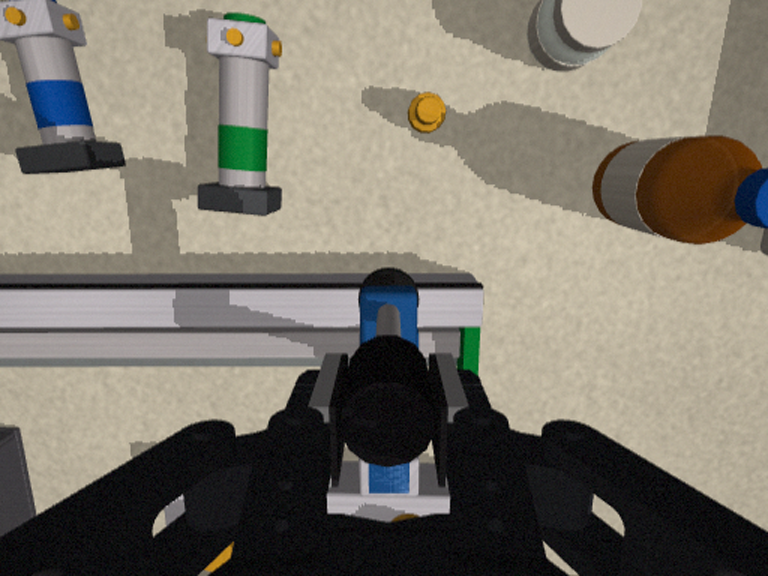

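>>> servo_tool:
  moves:
    - [0, -0.3, 0, 0, -0.4]
    - [0, 0, 0, 0, -0.4]
    - [-4, 0, 0, 0, -0.4]
    - [-4, 0, 0, 0, -0.4]
    - [0, -4.1, -3.3, 0, -0.4]
    - [0, -4.1, -3.3, 0, -0.4]
    - [0, -4.1, -3.3, 0, -0.4]
    - [0, -4.1, -3.3, 0, -0.4]
    - [0, -4.1, -3.3, 0, -0.4]
    - [0, -4, -3.2, -0.168, -0.4]

```text
clock: 10.25
tcp_pos: [0.4286, 0.0045, 0.3413]
orientation: [0.704, -0.071, 0.703, 0.072]
wrist_force: [1.2, -0.8, 0.3]
finger_gap: 0.0599
```

```bash
cat > cyl.py <<'E'
from h import *
import sys
c=sys.argv[1]; L={"blue":98,"yellow":107,"green":115}[c]/1e3; LL=L+.017
st()
p=optics.read_camera("wrist"); im=p["pixels"]
f=models.pinpoint("cyl_"+c,p); k=models.pinpoint(f"cyl_{c}_cap",p)
for n,l in(("foot",f),("cap",k)): print(n,[(np.round(d["location"]).tolist(),np.round(onz(p,d["location"],.025)[:2],4).tolist(),round(d["conf"],2)) for d in l[:3]])
o=models.outline_of("cyl_"+c,p)
for d in o[:2]: print("outline",d["location"],d["conf"],d["pixels"].sum())
cv2.imwrite(f"pics/{sys.argv[2]}.png",cv2.resize(im,None,fx=1.5,fy=1.5,interpolation=cv2.INTER_CUBIC))
E
python3 cyl.py blue b1
```

```text
t 10.25 tcp [0.4286 0.0045 0.3413] F [ 1.2 -0.8  0.3] gap 0.0599 q [-1.780e-01  1.700e-02 -4.400e-02  1.509e+00  1.000e-03 -3.800e-01]
tool x,y,z: [[0.0, 0.0, -1.0], [-0.201, 0.98, 0.0], [0.98, 0.201, 0.0]]
foot [([251.0, 245.0], [0.5662, 0.0212], 0.87), ([490.0, 222.0], [0.4587, 0.3632], 0.74), ([348.0, 79.0], [0.307, 0.1017], 0.64)]
cap [([341.0, 166.0], [0.4211, 0.1231], 0.96), ([260.0, 170.0], [0.4492, 0.0107], 0.93), ([323.0, 278.0], [0.5975, 0.142], 0.43)]
outline [343.1, 119.7] 0.72 2773
outline [254.0, 212.2] 0.7 2299
```

View pics/b1.png

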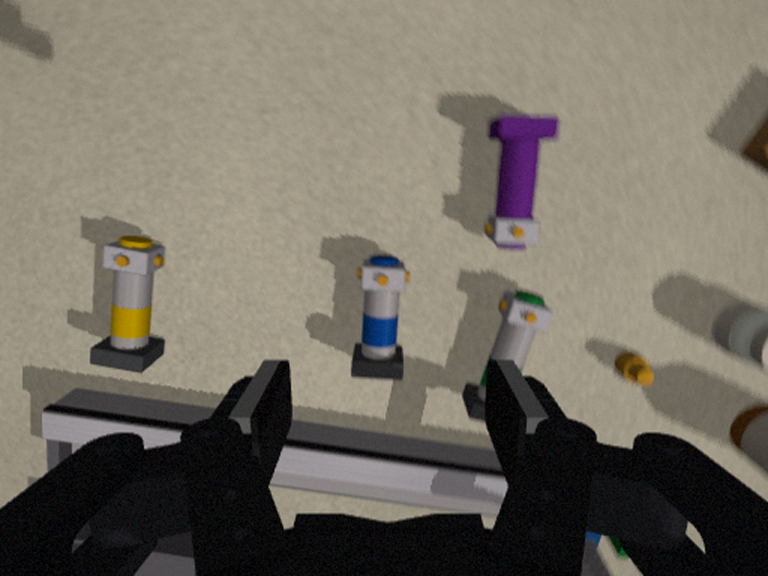

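Run:
```python
from h import *
s,M=st(); p=optics.read_camera("wrist")
for u,z in [((255.3,186.7),.05),((255.3,183.7),.025),((252,250.5),0.0),((252,241),.05),((256,174),.025)]:
    X=onz(p,u,z); print(u,X,"tool",(M.T@(X-s["tcp_pos"]))*100)
```

```text
t 10.45 tcp [0.4297 0.0049 0.3417] F [ 0.4 -0.4  0.5] gap 0.06 q [-1.760e-01  1.900e-02 -4.200e-02  1.509e+00  1.000e-03 -3.710e-01]
tool x,y,z: [[0.001, 0.001, -1.0], [-0.193, 0.981, 0.0], [0.981, 0.193, 0.001]]
(255.3, 186.7) [0.47034762 0.00895712 0.05      ] tool [29.1718465  -0.3977988   4.02458362]
(255.3, 183.7) [0.4720716  0.00907221 0.025     ] tool [31.67205823 -0.42086892  4.19269832]
(252, 250.5) [0.5873229  0.02575621 0.        ] tool [34.1869782  -1.0094968  15.81985979]
(252, 241) [0.5497828  0.01952581 0.05      ] tool [29.18206837 -0.89405238 12.02271377]
(256, 174) [0.45791068 0.00734921 0.025     ] tool [31.67024691 -0.31659702  2.76998027]
```

>>> servo_tool:
  moves:
    - [0, -0.4, 4.1, 0.05, -0.8]
    - [6, 0, 0, 0, -0.8]
    - [6, 0, 0, 0, -0.8]
    - [6, 0, 0, 0, -0.8]
    - [4, 0, 0, 0, -0.8]
    - [0, 0, 0, 0, -0.8]
    - [0, 0, 0, 0, -0.8]
    - [0, 0, 0, 0, -0.8]
    - [0, 0, 0, 0, -0.8]
    - [0, 0, 0, 0, -0.8]

```text
clock: 11.75
tcp_pos: [0.4716, 0.0091, 0.1222]
orientation: [0.706, -0.052, 0.705, 0.052]
wrist_force: [0.1, 1.2, 0.4]
finger_gap: 0.0768
```

```bash
python3 cyl.py blue b2
```

```text
t 11.75 tcp [0.4716 0.0091 0.1222] F [0.1 1.2 0.4] gap 0.0768 q [-0.151  0.179 -0.408  0.982  0.    -0.298]
tool x,y,z: [[0.002, -0.0, -1.0], [-0.147, 0.989, -0.0], [0.989, 0.147, 0.002]]
foot [([258.0, 307.0], [0.5673, 0.023], 0.61)]
cap [([258.0, 171.0], [0.4527, 0.0062], 0.94), ([418.0, 156.0], [0.4244, 0.1208], 0.91)]
outline [259.1, 251.5] 0.66 8335
outline [429.4, 79.4] 0.64 9611
```

View pics/b2.png

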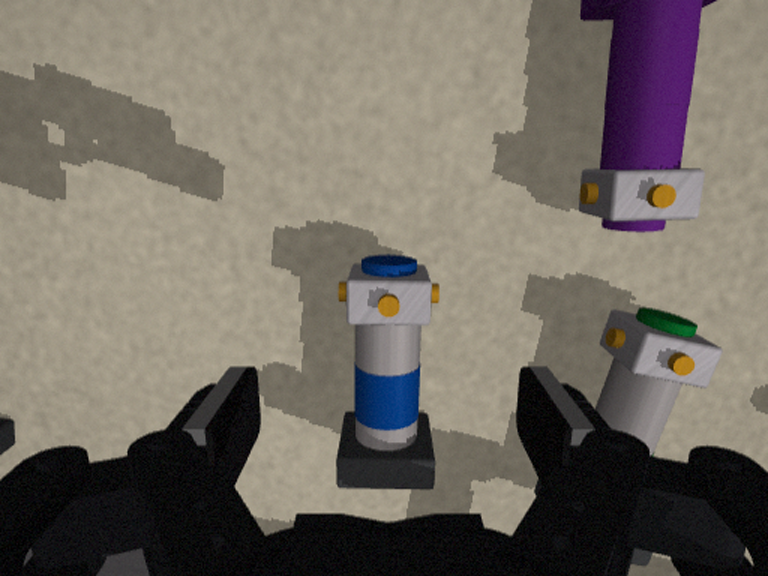

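Run:
```python
from h import *
s,M=st(); p=optics.read_camera("wrist")
for u,z in [((259.3,194.7),.025),((259.3,203.5),.05)]:
    X=onz(p,u,z); print(u,X,"tool",(M.T@(X-s["tcp_pos"]))*100)
```

```text
t 11.95 tcp [0.471  0.0092 0.1215] F [-0.3  0.3 -0.6] gap 0.0771 q [-0.151  0.18  -0.409  0.982  0.    -0.298]
tool x,y,z: [[0.0, 0.0, -1.0], [-0.146, 0.989, -0.0], [0.989, 0.146, 0.0]]
(259.3, 194.7) [0.46954416 0.01000337 0.025     ] tool [ 9.64521118  0.10357014 -0.13946891]
(259.3, 203.5) [0.46899272 0.00984976 0.05      ] tool [ 7.14519558  0.09638572 -0.19556853]
```

>>> servo_tool:
  moves:
    - [6, 0.05, -0.1, 0, -0.8]
    - [4, 0, 0, 0, -0.8]
    - [1.6, 0, 0, 0, -0.8]
    - [0, 0, 0, 0, -0.4]
    - [0, 0, 0, 0, 0.3]
    - [0, 0, 0, 0, 0.3]
    - [0, 0, 0, 0, 0.3]
    - [0, 0, 0, 0, 0.3]
    - [0, 0, 0, 0, 0.3]
    - [0, 0, 0, 0, 0.3]
  grip_force: 25

```text
clock: 13.25
tcp_pos: [0.4701, 0.0095, 0.0057]
orientation: [0.705, -0.052, 0.705, 0.052]
wrist_force: [-2.9, -1.3, 4.5]
finger_gap: 0.0492
```

>>> servo_tool:
  moves:
    - [0, 0, 1, 0.02, 0.3]
    - [0, 0, 1, 0.02, 0.3]
    - [0, 0, 1, 0.02, 0.3]
    - [0, 0, 1, 0.02, 0.3]
    - [0, 0, 1, 0.02, 0.3]
    - [0, 0, 1, 0.017, 0.3]
    - [0, 0, 1, 0, 0.3]
    - [0, 0, 0.3, 0, 0.3]
    - [0, 0, 0, 0, 0.3]
    - [0, 0, 0, 0, 0.3]

```text
clock: 14.5
tcp_pos: [0.5408, 0.0163, 0.0056]
orientation: [0.706, -0.011, 0.708, 0.011]
wrist_force: [-8.0, 0.7, 10.1]
finger_gap: 0.0491
```

```bash
python3 w.py b3 wrist scene
```

```text
t 14.5 tcp [0.5408 0.0163 0.0056] F [-8.   0.7 10.1] gap 0.0491 q [-0.118  0.426 -0.386  0.762  0.    -0.149]
tool x,y,z: [[-0.003, 0.001, -1.0], [-0.03, 1.0, 0.001], [1.0, 0.03, -0.003]]
```

View pics/b3_wrist.png

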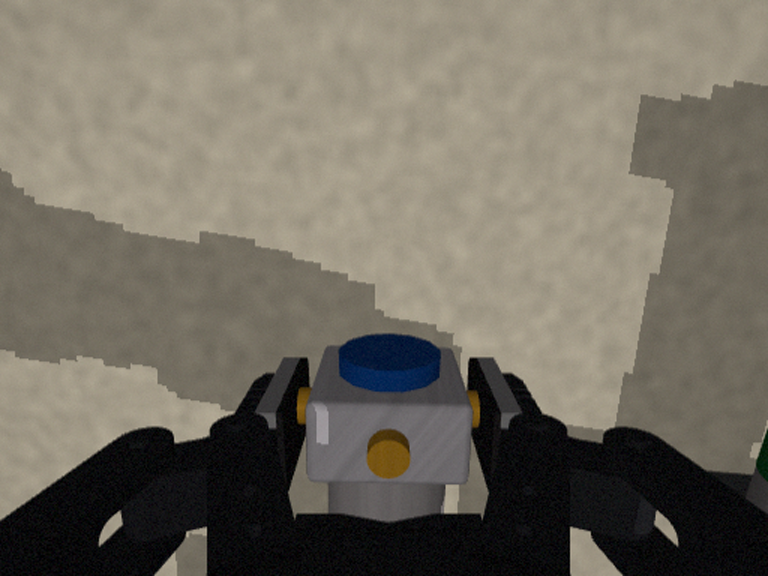

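View pics/b3_scene.png

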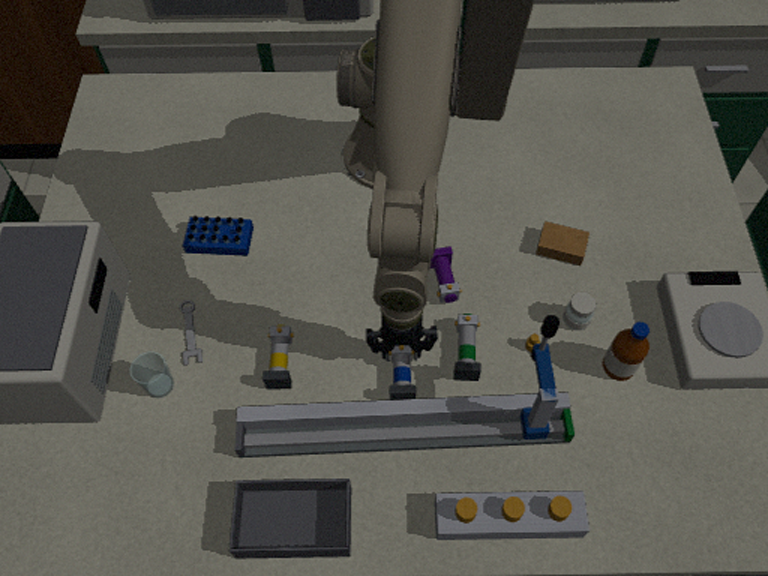

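>>> servo_tool:
  moves:
    - [0, 0, 0.3, 0, 0.3]
    - [0, 0, 0.3, 0, 0.3]
    - [0, 0, 0.2, 0, 0.3]
    - [0, 0, 0, 0, 0.3]
    - [0, 0, 0, 0, 0.3]
    - [0, 0, 0, 0, 0.3]
    - [0, 0, 0, 0, 0.3]
    - [0, 0, 0, 0, 0.3]
    - [0, 0, 0, 0, 0.3]
    - [0, 0, 0, 0, 0.3]

```text
clock: 15.85
tcp_pos: [0.548, 0.0165, 0.0056]
orientation: [0.705, -0.011, 0.709, 0.011]
wrist_force: [-10.3, 0.3, 11.7]
finger_gap: 0.0487
```

>>> servo_tool:
  moves:
    - [0, 0, 0.2, 0, 0.3]
    - [0, 0, 0.2, 0, 0.3]
    - [0, 0, 0.2, 0, 0.3]
    - [0, 0, 0, 0, 0.3]
    - [0, 0, 0, 0, 0.3]
    - [0, 0, 0, 0, 0.3]
    - [0, 0, 0, 0, 0.3]
    - [0, 0, 0, 0, 0.3]
    - [0, 0, 0, 0, 0.3]
    - [0, 0, 0, 0, 0.3]

```text
clock: 17.1
tcp_pos: [0.5539, 0.0167, 0.0055]
orientation: [0.705, -0.011, 0.709, 0.011]
wrist_force: [-9.8, -1.2, 11.8]
finger_gap: 0.0496
```

Run:
```python
from h import *
st()
for n in("scene","top"):
    p=optics.read_camera(n)
    X=proj(p,[.6,.02,.05]).astype(int); c=p["pixels"][X[1]-50:X[1]+50,X[0]-60:X[0]+60]; cv2.imwrite(f"pics/b4_{n}.png",cv2.resize(c,None,fx=5,fy=5,interpolation=cv2.INTER_CUBIC))
```

```text
t 17.1 tcp [0.5539 0.0167 0.0055] F [-9.8 -1.2 11.8] gap 0.0496 q [-0.115  0.448 -0.35   0.778 -0.    -0.145]
tool x,y,z: [[-0.005, 0.001, -1.0], [-0.03, 1.0, 0.001], [1.0, 0.03, -0.005]]
```

View pics/b4_scene.png

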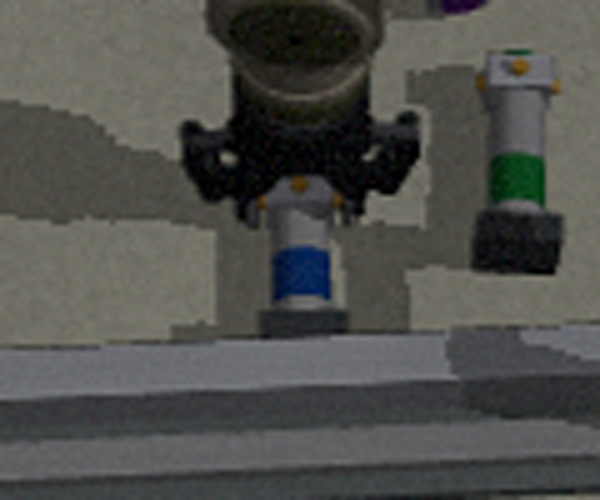

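View pics/b4_top.png

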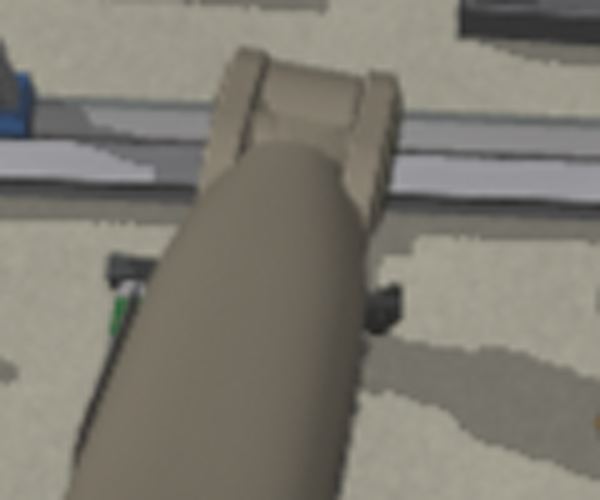

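>>> servo_tool:
  moves:
    - [-0.1, 0, 0.2, 0, 0.3]
    - [0, 0, 0.2, 0, 0.3]
    - [0, 0, 0.1, 0, 0.3]
    - [0, 0, 0, 0, 0.3]
    - [0, 0, 0, 0, 0.3]
    - [0, 0, 0, 0, 0.3]
    - [0, 0, 0, 0, 0.3]
    - [0, 0, 0, 0, 0.3]
    - [0, 0, 0, 0, 0.3]
    - [0, 0, 0, 0, 0.3]

```text
clock: 18.45
tcp_pos: [0.5538, 0.0167, 0.0055]
orientation: [0.702, -0.011, 0.712, 0.011]
wrist_force: [-19.6, -2.4, 16.7]
finger_gap: 0.0491
```

>>> servo_tool:
  moves:
    - [-0.1, 0, -0.8, 0, 0.3]
    - [-0.8, 0, -0.1, 0, 0.3]
    - [-0.8, 0, -0.1, 0, 0.3]
    - [-0.8, 0, -0.1, 0, 0.3]
    - [-0.7, 0, 0.12, 0, 0.3]
    - [-0.7, 0, 0.12, 0, 0.3]
    - [-0.7, 0, 0.12, 0, 0.3]
    - [-0.55, 0, 0.35, 0, 0.3]
    - [-0.55, 0, 0.35, 0, 0.3]
    - [-0.55, 0, 0.35, 0, 0.3]

```text
clock: 19.7
tcp_pos: [0.565, 0.0165, 0.069]
orientation: [0.707, -0.011, 0.707, 0.011]
wrist_force: [2.0, 0.6, -4.3]
finger_gap: 0.0493
```

```bash
cat > look.py <<'E'
from h import *
import sys
st(); y=float(sys.argv[2])
w=optics.read_camera("wrist")["pixels"]
p=optics.read_camera("scene"); X=proj(p,[.6,y,.05]).astype(int); c=p["pixels"][X[1]-48:X[1]+48,X[0]-50:X[0]+50]
cv2.imwrite(f"pics/{sys.argv[1]}.png",np.hstack([cv2.resize(w,(384,288)),cv2.resize(c,(384,288),interpolation=cv2.INTER_CUBIC)]))
E
python3 look.py b5 .02
```

```text
t 19.7 tcp [0.565  0.0165 0.069 ] F [ 2.   0.6 -4.3] gap 0.0493 q [-0.113  0.394 -0.252  0.925  0.    -0.143]
tool x,y,z: [[0.0, 0.0, -1.0], [-0.03, 1.0, 0.0], [1.0, 0.03, 0.0]]
```

View pics/b5.png

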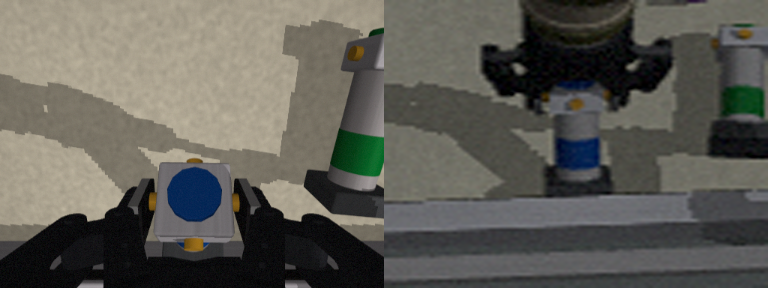

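>>> servo_tool:
  moves:
    - [-0.33, 0, 0.5, 0, 0.3]
    - [-0.32, 0, 0.5, 0, 0.3]
    - [-0.3, 0, 0.5, 0, 0.3]
    - [-0.2, 0, 0.7, 0, 0.3]
    - [-0.2, 0, 0.7, 0, 0.3]
    - [-0.1, 0, 0.7, 0, 0.3]
    - [0, 0, 0.8, 0, 0.3]
    - [0, 0, 0.8, 0, 0.3]
    - [0, 0, 0.7, 0, 0.3]
    - [0, 0, 0, 0, 0.3]

```text
clock: 21.05
tcp_pos: [0.6236, 0.0184, 0.0823]
orientation: [0.707, -0.011, 0.708, 0.011]
wrist_force: [-1.1, -0.1, -7.5]
finger_gap: 0.0492
```

```bash
python3 look.py b6 .02
```

```text
t 21.05 tcp [0.6236 0.0184 0.0823] F [-1.1 -0.1 -7.5] gap 0.0492 q [-0.099  0.486 -0.07   1.017  0.    -0.129]
tool x,y,z: [[-0.001, 0.0, -1.0], [-0.03, 1.0, 0.0], [1.0, 0.03, -0.001]]
```

View pics/b6.png

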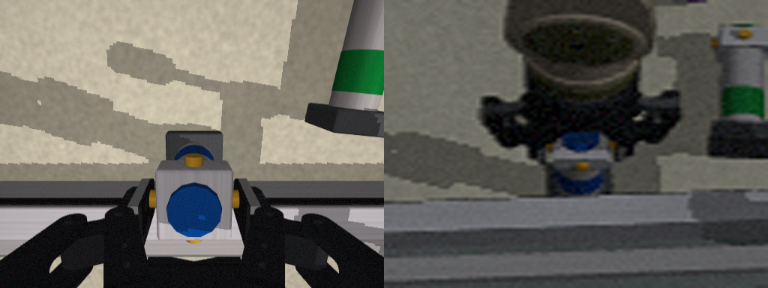

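>>> servo_tool:
  moves:
    - [0.2, 0, 0.0, 0, 0.3]
    - [0.2, 0, 0.1, 0, 0.3]
    - [0.2, 0, 0.1, 0, 0.3]
    - [0, 0, 0.1, 0, 0.3]
    - [0, 0, 0.1, 0, 0.3]
    - [0, 0, 0, 0, 0.3]
    - [0, 0, 0, 0, 0.3]
    - [0, 0, 0, 0, 0.3]
    - [0, 0, 0, 0, 0.3]
    - [0, 0, 0, 0, 0.3]

```text
clock: 22.4
tcp_pos: [0.6295, 0.0185, 0.0804]
orientation: [0.709, -0.011, 0.705, 0.011]
wrist_force: [-2.5, 1.1, 9.4]
finger_gap: 0.0491
```

```bash
python3 look.py b7 .02
```

```text
t 22.4 tcp [0.6295 0.0185 0.0804] F [-2.5  1.1  9.4] gap 0.0491 q [-0.098  0.493 -0.064  1.009  0.    -0.129]
tool x,y,z: [[0.005, -0.0, -1.0], [-0.031, 1.0, -0.0], [1.0, 0.031, 0.005]]
```

View pics/b7.png

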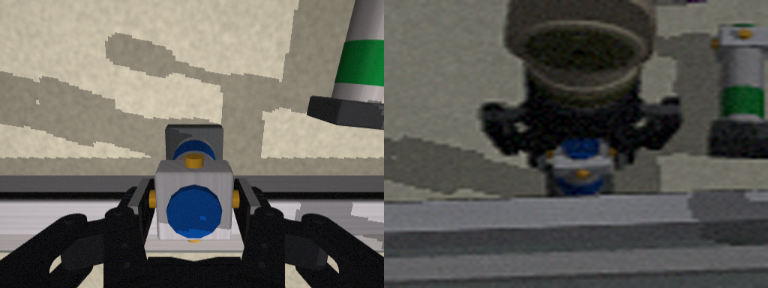

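Run:
```python
from h import *
s,M=st(); p=optics.read_camera("wrist"); cv2.imwrite("pics/b8.png",cv2.resize(p["pixels"][140:384,150:370],None,fx=3,fy=2.4,interpolation=cv2.INTER_CUBIC))
for u,z in [((258.7,281),.115),((258.7,166),0),((258.7,166),.018)]:
    print(u,onz(p,u,z))
```

```text
t 22.5 tcp [0.6294 0.0185 0.0804] F [-1.4  1.2  9. ] gap 0.0493 q [-0.098  0.493 -0.064  1.01   0.    -0.129]
tool x,y,z: [[0.005, -0.0, -1.0], [-0.031, 1.0, -0.0], [1.0, 0.031, 0.005]]
(258.7, 281) [0.6251995  0.01898547 0.115     ]
(258.7, 166) [0.60358208 0.018448   0.        ]
(258.7, 166) [0.60026279 0.01832924 0.018     ]
```

View pics/b8.png

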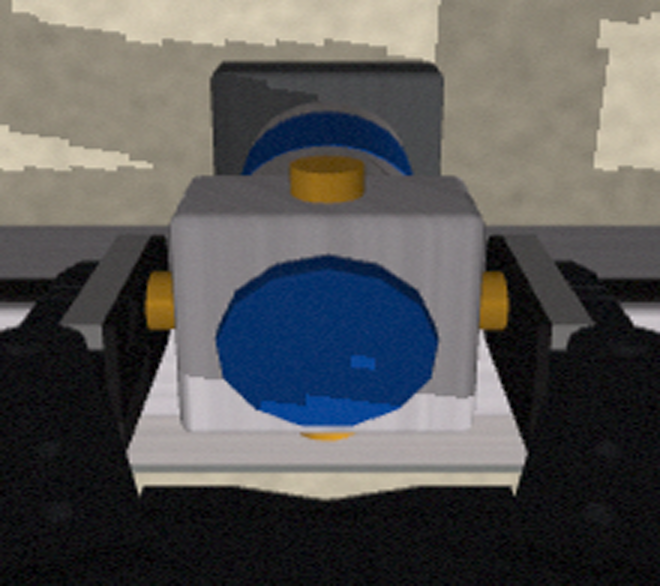

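>>> servo_tool:
  moves:
    - [-0.3, 0, 0, 0, 0.3]
    - [0, 0, 0, 0, 0]
    - [0, 0, 0, 0, -0.5]
    - [0, 0, 0, 0, -0.5]
    - [0, 0, 0, 0, -0.5]
    - [-2, 0, 0, 0, -0.5]
    - [-4, 0, 0, 0, -0.5]
    - [-6, 0, 0, 0, -0.5]
    - [-6, 0, -3, 0, -0.5]
    - [-3, 0, -6, 0, -0.5]

```text
clock: 23.8
tcp_pos: [0.5456, 0.0155, 0.2872]
orientation: [0.709, -0.011, 0.705, 0.01]
wrist_force: [-0.4, -1.2, 0.6]
finger_gap: 0.0639
```

```bash
cat > both.py <<'E'
from h import *
import sys
st()
w=optics.read_camera("wrist")["pixels"]; p=optics.read_camera("scene")["pixels"]
cv2.imwrite(f"pics/{sys.argv[1]}.png",np.hstack([cv2.resize(w,(400,300)),cv2.resize(p[150:330,140:380],(400,300),interpolation=cv2.INTER_CUBIC)]))
E
python3 both.py b9
```

```text
t 23.8 tcp [0.5456 0.0155 0.2872] F [-0.4 -1.2  0.6] gap 0.0639 q [-0.119  0.242  0.086  1.409  0.    -0.149]
tool x,y,z: [[0.006, -0.001, -1.0], [-0.03, 1.0, -0.001], [1.0, 0.03, 0.006]]
```

View pics/b9.png

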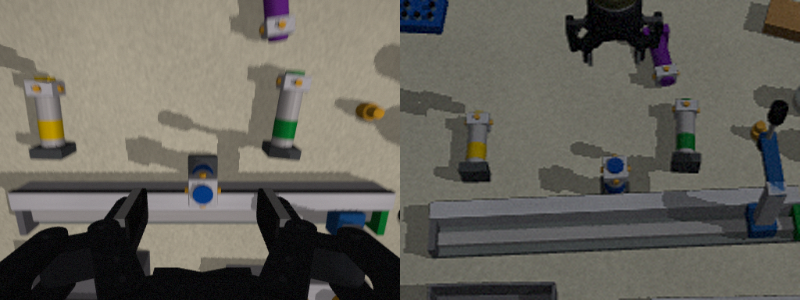

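```bash
python3 -c "
from h import *
plan([.46,-.222,.26],0.0)"; python3 find.py cyl_yellow cyl_yellow_cap
```

```text
t 23.9 tcp [0.5412 0.0161 0.2892] F [ 0.3 -0.4  0.5] gap 0.064 q [-0.119  0.234  0.08   1.412 -0.    -0.149]
tool x,y,z: [[0.005, -0.001, -1.0], [-0.03, 1.0, -0.001], [1.0, 0.03, 0.005]]
turn 0.03 then shift cm [  2.9  -23.8   -8.14] rows>= 3.8086654398477373 len 4.0517232645831855
cyl_yellow [([183.3, 256.3], 0.97), ([383.5, 214.5], 0.38)] [([323.3, 175.2], 0.76)] 
   -> ([0.6093, -0.2268, 0.0354], [[-0.5, 0.0], [-0.4, 0.0]])
cyl_yellow_cap [([410.9, 244.5], 0.73), ([266.9, 251.6], 0.62), ([187.2, 213.8], 0.59)] [] 
   ->
```

>>> servo_tool:
  moves:
    - [0, 0, 0, 0.03, -0.8]
    - [0, -4.8, -1.6, 0, -0.8]
    - [0, -4.8, -1.6, 0, -0.8]
    - [0, -4.8, -1.6, 0, -0.8]
    - [0, -4.8, -1.6, 0, -0.8]
    - [1.5, -4.6, -1.6, 0, -0.8]
    - [1.5, 0, 0, 0, -0.8]
    - [0, 0, 0, 0, -0.8]
    - [0, 0, 0, 0, -0.8]
    - [0, 0, 0, 0, -0.8]

```text
clock: 25.45
tcp_pos: [0.4647, -0.2213, 0.2548]
orientation: [0.707, -0.001, 0.707, 0.001]
wrist_force: [-0.2, 0.4, 0.4]
finger_gap: 0.0767
```

```bash
python3 cyl.py yellow y1
```

```text
t 25.45 tcp [ 0.4647 -0.2213  0.2548] F [-0.2  0.4  0.4] gap 0.0767 q [-0.601  0.189 -0.06   1.321  0.    -0.603]
tool x,y,z: [[0.001, -0.0, -1.0], [-0.002, 1.0, -0.0], [1.0, 0.002, 0.001]]
foot [([100.0, 171.0], [0.4715, -0.4031], 0.63), ([81.0, 259.0], [0.5824, -0.4416], 0.17)]
cap [([253.0, 178.0], [0.4797, -0.2269], 0.57)]
outline [252.5, 233.5] 0.55 3659
```

View pics/y1.png

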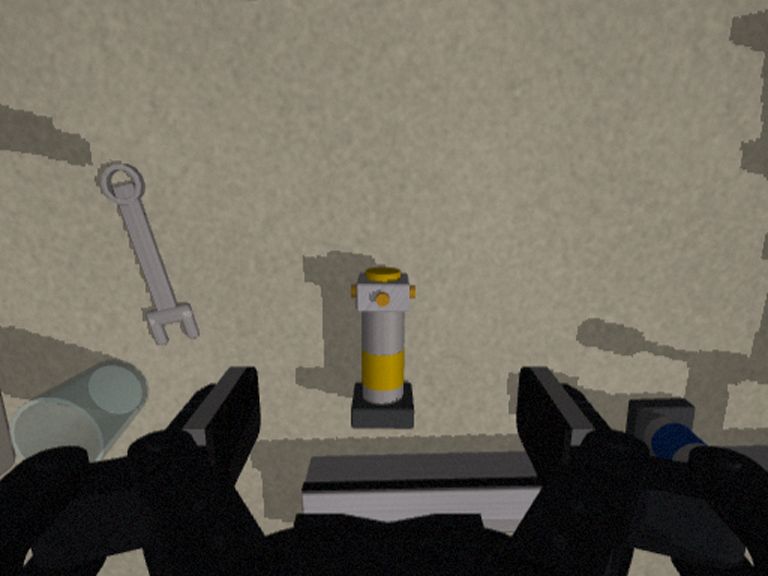

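Run:
```python
from h import *
s,M=st(); p=optics.read_camera("wrist")
for u,z in [((255.3,194.7),.025),((255.3,199),.05),((255,275),0.03)]:
    X=onz(p,u,z); print(u,X,"tool",(M.T@(X-s["tcp_pos"]))*100)
```

```text
t 25.65 tcp [ 0.4643 -0.2217  0.2545] F [-0.3 -0.5  1. ] gap 0.0767 q [-0.602  0.189 -0.061  1.321  0.    -0.603]
tool x,y,z: [[0.001, -0.0, -1.0], [-0.001, 1.0, -0.0], [1.0, 0.001, 0.001]]
(255.3, 194.7) [ 0.4990677  -0.22482703  0.025     ] tool [22.954033   -0.30859426  3.46261011]
(255.3, 199) [ 0.49718524 -0.22459562  0.05      ] tool [20.45390503 -0.28599026  3.27600598]
(255, 275) [ 0.60145708 -0.22534485  0.03      ] tool [22.46066202 -0.37265716 13.70180036]
```

>>> servo_tool:
  moves:
    - [0, -0.3, 3.3, 0, -0.8]
    - [5, 0, 0, 0, -0.8]
    - [5, 0, 0, 0, -0.8]
    - [5, 0, 0, 0, -0.8]
    - [4, 0, 0, 0, -0.8]
    - [0, 0, 0, 0, -0.8]
    - [0, 0, 0, 0, -0.8]
    - [0, 0, 0, 0, -0.8]
    - [0, 0, 0, 0, -0.8]
    - [0, 0, 0, 0, -0.8]

```text
clock: 26.95
tcp_pos: [0.4974, -0.2254, 0.065]
orientation: [0.708, -0.0, 0.707, -0.0]
wrist_force: [-0.8, -0.4, 0.8]
finger_gap: 0.0768
```

```bash
python3 both.py y2
```

```text
t 26.95 tcp [ 0.4974 -0.2254  0.065 ] F [-0.8 -0.4  0.8] gap 0.0768 q [-0.573  0.364 -0.309  0.896  0.    -0.573]
tool x,y,z: [[0.001, -0.001, -1.0], [-0.0, 1.0, -0.001], [1.0, 0.0, 0.001]]
```

View pics/y2.png

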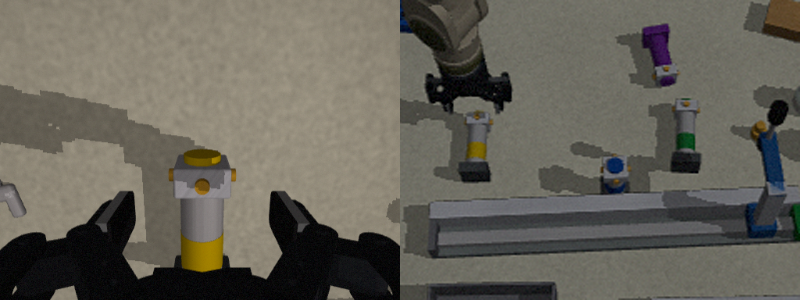

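Run:
```python
from h import *
s,M=st(); p=optics.read_camera("wrist")
X=onz(p,(258.6,221.5),.025); print(X,"tool",(M.T@(X-s["tcp_pos"]))*100)
```

```text
t 27.05 tcp [ 0.4971 -0.2252  0.0645] F [-0.   1.  -0.2] gap 0.0767 q [-0.573  0.365 -0.31   0.896  0.    -0.573]
tool x,y,z: [[0.001, -0.0, -1.0], [-0.0, 1.0, -0.0], [1.0, 0.0, 0.001]]
[ 0.49658185 -0.22459254  0.025     ] tool [ 3.95246273  0.06639749 -0.05264531]
```

>>> servo_tool:
  moves:
    - [3, 0, 0, 0, -0.8]
    - [2.8, 0, 0, 0, -0.8]
    - [0, 0, 0, 0, 0]
    - [0, 0, 0, 0, 0.3]
    - [0, 0, 0, 0, 0.3]
    - [0, 0, 0, 0, 0.3]
    - [0, 0, 1, -0.01, 0.3]
    - [0, 0, 1, -0.01, 0.3]
    - [0, 0, 1, -0.01, 0.3]
    - [0, 0, 1, 0, 0.3]
  grip_force: 25

```text
clock: 28.35
tcp_pos: [0.5373, -0.2245, 0.0062]
orientation: [0.707, -0.011, 0.707, 0.011]
wrist_force: [-6.3, -0.6, 3.2]
finger_gap: 0.0493
```

>>> servo_tool:
  moves:
    - [0, 0, 0.3, 0, 0.3]
    - [0, 0, 0.2, 0, 0.3]
    - [0, 0, 0.2, 0, 0.3]
    - [0, 0, 0.2, 0, 0.3]
    - [0, 0, 0.2, 0, 0.3]
    - [0, 0, 0, 0, 0.3]
    - [0, 0, 0, 0, 0.3]
    - [0, 0, 0, 0, 0.3]
    - [0, 0, 0, 0, 0.3]
    - [0, 0, 0, 0, 0.3]

```text
clock: 29.6
tcp_pos: [0.5477, -0.2241, 0.0062]
orientation: [0.707, -0.011, 0.707, 0.011]
wrist_force: [-5.3, 0.2, 1.6]
finger_gap: 0.0491
```

```bash
python3 look.py y3 -.22
```

```text
t 29.6 tcp [ 0.5477 -0.2241  0.0062] F [-5.3  0.2  1.6] gap 0.0491 q [-0.524  0.504 -0.252  0.816 -0.    -0.554]
tool x,y,z: [[-0.0, 0.0, -1.0], [-0.03, 1.0, 0.0], [1.0, 0.03, -0.0]]
```

View pics/y3.png

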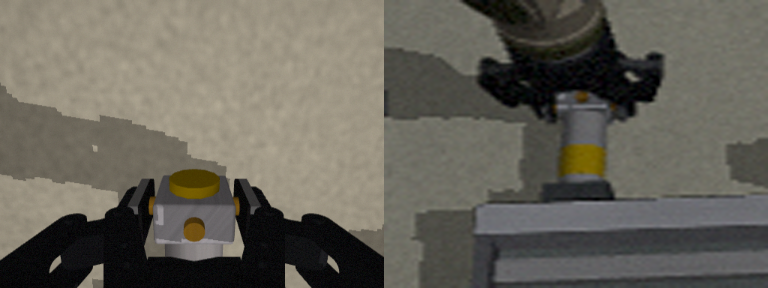

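>>> servo_tool:
  moves:
    - [0, 0, 0.2, 0, 0.3]
    - [0, 0, 0.2, 0, 0.3]
    - [0, 0, 0.2, 0, 0.3]
    - [0, 0, 0.2, 0, 0.3]
    - [0, 0, 0, 0, 0.3]
    - [0, 0, 0, 0, 0.3]
    - [0, 0, 0, 0, 0.3]
    - [0, 0, 0, 0, 0.3]
    - [0, 0, 0, 0, 0.3]
    - [0, 0, 0, 0, 0.3]

```text
clock: 30.95
tcp_pos: [0.5508, -0.224, 0.006]
orientation: [0.704, -0.01, 0.71, 0.01]
wrist_force: [-18.4, -2.2, 11.8]
finger_gap: 0.0493
```

>>> servo_tool:
  moves:
    - [-0.1, 0, -0.8, 0, 0.3]
    - [-0.9, 0, -0.1, 0, 0.3]
    - [-0.9, 0, -0.1, 0, 0.3]
    - [-0.8, 0, -0.1, 0, 0.3]
    - [-0.8, 0, 0.15, 0, 0.3]
    - [-0.8, 0, 0.15, 0, 0.3]
    - [-0.75, 0, 0.15, 0, 0.3]
    - [-0.6, 0, 0.4, 0, 0.3]
    - [-0.6, 0, 0.4, 0, 0.3]
    - [-0.6, 0, 0.4, 0, 0.3]

```text
clock: 32.2
tcp_pos: [0.5616, -0.2237, 0.0748]
orientation: [0.707, -0.011, 0.707, 0.011]
wrist_force: [2.5, 0.6, -5.1]
finger_gap: 0.0488
```

```bash
python3 look.py y4 -.22
```

```text
t 32.2 tcp [ 0.5616 -0.2237  0.0748] F [ 2.5  0.6 -5.1] gap 0.0488 q [-0.512  0.457 -0.137  0.978  0.    -0.542]
tool x,y,z: [[-0.0, 0.0, -1.0], [-0.03, 1.0, 0.0], [1.0, 0.03, -0.0]]
```

View pics/y4.png

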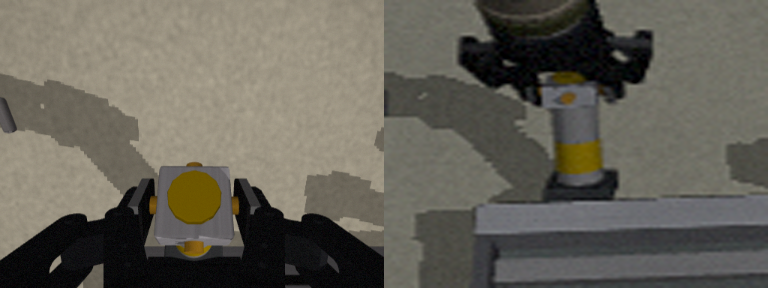

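>>> servo_tool:
  moves:
    - [-0.4, 0, 0.6, 0, 0.3]
    - [-0.4, 0, 0.6, 0, 0.3]
    - [-0.35, 0, 0.6, 0, 0.3]
    - [-0.2, 0, 0.8, 0, 0.3]
    - [-0.2, 0, 0.8, 0, 0.3]
    - [-0.1, 0, 0.8, 0, 0.3]
    - [0, 0, 0.9, 0, 0.3]
    - [0, 0, 0.9, 0, 0.3]
    - [0, 0, 0.8, 0, 0.3]
    - [0.2, 0, 0.1, 0, 0.3]

```text
clock: 33.55
tcp_pos: [0.6324, -0.2218, 0.0899]
orientation: [0.708, -0.011, 0.706, 0.011]
wrist_force: [1.2, 0.7, 7.2]
finger_gap: 0.0493
```

>>> servo_tool:
  moves:
    - [0.2, 0, 0.1, 0, 0.3]
    - [0.1, 0, 0.1, 0, 0.3]
    - [0.1, 0, 0.1, 0, 0.3]
    - [0, 0, 0, 0, 0.3]
    - [0, 0, 0, 0, 0.3]
    - [0, 0, 0, 0, 0.3]
    - [0, 0, 0, 0, 0.3]
    - [0, 0, 0, 0, 0.3]
    - [0, 0, 0, 0, 0.3]
    - [0, 0, 0, 0, 0.3]

```text
clock: 34.8
tcp_pos: [0.6354, -0.2218, 0.089]
orientation: [0.709, -0.011, 0.705, 0.01]
wrist_force: [-1.7, 2.8, 17.3]
finger_gap: 0.0492
```

```bash
python3 look.py y5 -.22
```

```text
t 34.8 tcp [ 0.6354 -0.2218  0.089 ] F [-1.7  2.8 17.3] gap 0.0492 q [-4.56e-01  5.64e-01  8.00e-02  1.08e+00  1.00e-03 -4.86e-01]
tool x,y,z: [[0.006, -0.001, -1.0], [-0.031, 1.0, -0.002], [1.0, 0.031, 0.006]]
```

View pics/y5.png

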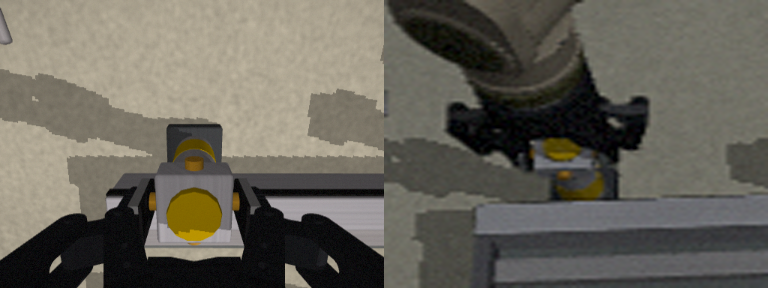

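Same picture as blue when upright; foot firmly on the bench (17 N). Ease, release and rise.

>>> servo_tool:
  moves:
    - [-0.4, 0, 0, 0, 0.3]
    - [0, 0, 0, 0, 0]
    - [0, 0, 0, 0, -0.5]
    - [0, 0, 0, 0, -0.5]
    - [0, 0, 0, 0, -0.5]
    - [-2, 0, 0, 0, -0.5]
    - [-4, 0, 0, 0, -0.5]
    - [-6, 0, 0, 0, -0.5]
    - [-6, 0, -3, 0, -0.5]
    - [0, 2, -5, 0, -0.5]

```text
clock: 36.15
tcp_pos: [0.5581, -0.2065, 0.2706]
orientation: [0.711, -0.013, 0.703, 0.008]
wrist_force: [-0.1, -0.7, -0.1]
finger_gap: 0.064
```

```bash
python3 both.py y6;python3 -c "
from h import *
plan([.445,.142,.26],-.06)"; python3 find.py cyl_green cyl_green_cap
```

```text
t 36.15 tcp [ 0.5581 -0.2065  0.2706] F [-0.1 -0.7 -0.1] gap 0.064 q [-0.489  0.337  0.174  1.396 -0.    -0.519]
tool x,y,z: [[0.011, -0.006, -1.0], [-0.03, 1.0, -0.006], [1.0, 0.03, 0.011]]
t 36.25 tcp [ 0.549  -0.2011  0.2648] F [-0.  -1.  -0.6] gap 0.0643 q [-0.488  0.332  0.154  1.399  0.    -0.518]
tool x,y,z: [[-0.005, 0.003, -1.0], [-0.03, 1.0, 0.003], [1.0, 0.03, -0.005]]
turn 0.09 then shift cm [  0.64  33.63 -12.44] rows>= 5.3802807216357476 len 5.737337916159853
cyl_green [([310.1, 251.3], 0.7)] [([223.4, 177.2], 0.85)] 
   -> ([0.5834, 0.1455, -0.0017], [[0.3, -0.0], [0.2, 0.0]])
cyl_green_cap [([311.6, 212.0], 0.67)] [([218.0, 206.6], 0.57)] 
   -> ([0.4641, 0.1543, 0.0234], [[-0.4, 0.0], [-0.3, -0.0]])
```

View pics/y6.png

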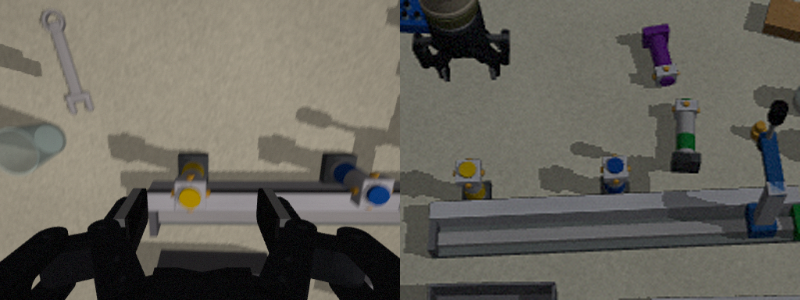

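>>> servo_tool:
  moves:
    - [0, 0, -2, 0.09, -0.8]
    - [0, 4.2, -1.3, 0, -0.8]
    - [0, 4.2, -1.3, 0, -0.8]
    - [0, 4.2, -1.3, 0, -0.8]
    - [0, 4.2, -1.3, 0, -0.8]
    - [0, 4.2, -1.3, 0, -0.8]
    - [0, 4.2, -1.3, 0, -0.8]
    - [0, 4.2, -1.3, 0, -0.8]
    - [0, 4.2, -1.3, 0, -0.8]
    - [0, 0, 0, 0, -0.8]

```text
clock: 37.8
tcp_pos: [0.4513, 0.1395, 0.265]
orientation: [0.707, 0.02, 0.707, -0.019]
wrist_force: [0.6, -0.6, -0.8]
finger_gap: 0.0767
```

```bash
python3 cyl.py green g1
```

```text
t 37.8 tcp [0.4513 0.1395 0.265 ] F [ 0.6 -0.6 -0.8] gap 0.0767 q [ 0.129  0.105 -0.134  1.331  0.     0.184]
tool x,y,z: [[0.0, 0.0, -1.0], [0.055, 0.998, 0.0], [0.998, -0.055, -0.0]]
foot [([268.0, 274.0], [0.5966, 0.1454], 0.91)]
cap [([270.0, 169.0], [0.4583, 0.1542], 0.86)]
outline [266.8, 229.8] 0.72 3643
```

View pics/g1.png

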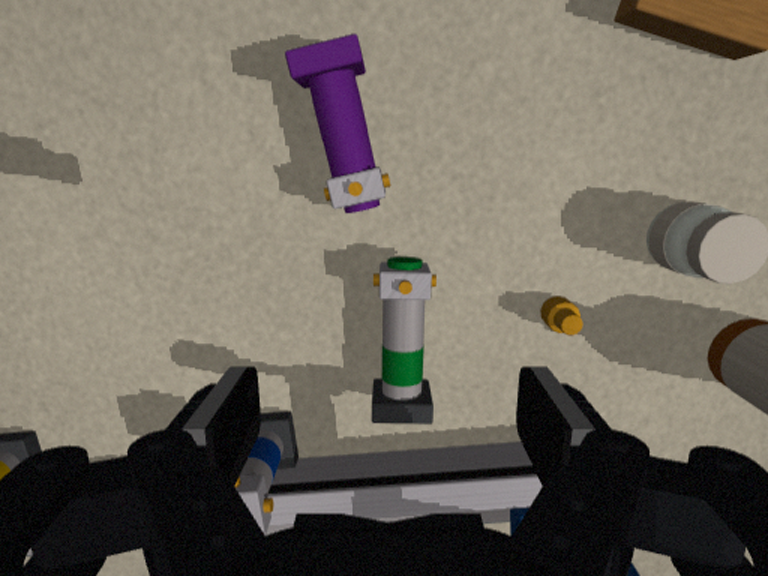

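Run:
```python
from h import *
s,M=st(); p=optics.read_camera("wrist")
for u,z in [((270,187.3),.025),((270,191.5),.05)]:
    X=onz(p,u,z); print(X,"tool",(M.T@(X-s["tcp_pos"]))*100)
```

```text
t 38.0 tcp [0.4519 0.1364 0.2649] F [ 0.  -0.6 -0.3] gap 0.0768 q [ 0.123  0.105 -0.135  1.331 -0.     0.184]
tool x,y,z: [[-0.0, -0.0, -1.0], [0.061, 0.998, -0.0], [0.998, -0.061, -0.0]]
[0.48084691 0.14928491 0.025     ] tool [23.98964985  1.46379142  2.81611442]
[0.47950257 0.14849397 0.05      ] tool [21.4896704   1.37619336  2.6866636 ]
```

>>> servo_tool:
  moves:
    - [0, 1.35, 2.7, 0, -0.8]
    - [5, 0, 0, 0, -0.8]
    - [5, 0, 0, 0, -0.8]
    - [5, 0, 0, 0, -0.8]
    - [5, 0, 0, 0, -0.8]
    - [0, 0, 0, 0, -0.8]
    - [0, 0, 0, 0, -0.8]
    - [0, 0, 0, 0, -0.8]
    - [0, 0, 0, 0, -0.8]
    - [0, 0, 0, 0, -0.8]

```text
clock: 39.3
tcp_pos: [0.4795, 0.1491, 0.066]
orientation: [0.707, 0.021, 0.706, -0.021]
wrist_force: [-0.4, -0.1, 0.1]
finger_gap: 0.0769
```

```bash
python3 both.py g2
```

```text
t 39.3 tcp [0.4795 0.1491 0.066 ] F [-0.4 -0.1  0.1] gap 0.0769 q [ 0.141  0.288 -0.418  0.862  0.     0.201]
tool x,y,z: [[0.002, 0.0, -1.0], [0.06, 0.998, 0.0], [0.998, -0.06, 0.002]]
```

View pics/g2.png

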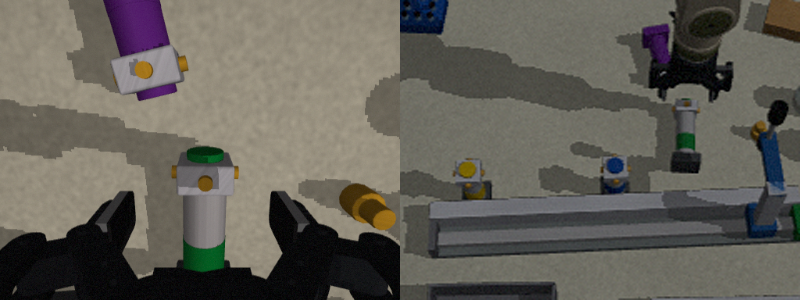

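>>> servo_tool:
  moves:
    - [3, 0.2, 0, 0, -0.8]
    - [2.9, 0, 0, 0, -0.8]
    - [0, 0, 0, 0, 0]
    - [0, 0, 0, 0, 0.3]
    - [0, 0, 0, 0, 0.3]
    - [0, 0, 0, 0, 0.3]
    - [0, 0, 1, -0.03, 0.3]
    - [0, 0, 1, -0.03, 0.3]
    - [0, 0, 1, -0.03, 0.3]
    - [0, 0, 0, 0, 0.3]
  grip_force: 25

```text
clock: 40.65
tcp_pos: [0.5113, 0.1501, 0.0064]
orientation: [0.708, -0.011, 0.706, 0.011]
wrist_force: [1.0, -0.2, -3.2]
finger_gap: 0.0488
```

>>> servo_tool:
  moves:
    - [0, 0, 0.5, 0, 0.3]
    - [0, 0, 0.5, 0, 0.3]
    - [0, 0, 0.3, 0, 0.3]
    - [0, 0, 0.2, 0, 0.3]
    - [0, 0, 0.2, 0, 0.3]
    - [0, 0, 0.2, 0, 0.3]
    - [0, 0, 0.2, 0, 0.3]
    - [0, 0, 0.2, 0, 0.3]
    - [0, 0, 0.2, 0, 0.3]
    - [0, 0, 0, 0, 0.3]

```text
clock: 41.9
tcp_pos: [0.5327, 0.1509, 0.0062]
orientation: [0.706, -0.011, 0.708, 0.011]
wrist_force: [-6.2, 0.1, 4.0]
finger_gap: 0.0491
```

```bash
python3 look.py g3 .15
```

```text
t 41.9 tcp [0.5327 0.1509 0.0062] F [-6.2  0.1  4. ] gap 0.0491 q [ 0.131  0.445 -0.353  0.775  0.001  0.1  ]
tool x,y,z: [[-0.002, 0.0, -1.0], [-0.03, 1.0, 0.0], [1.0, 0.03, -0.002]]
```

View pics/g3.png

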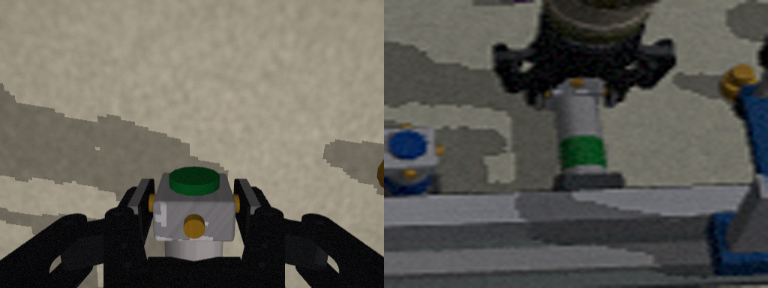

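>>> servo_tool:
  moves:
    - [0, 0, 0.2, 0, 0.3]
    - [0, 0, 0.2, 0, 0.3]
    - [0, 0, 0.1, 0, 0.3]
    - [0, 0, 0, 0, 0.3]
    - [0, 0, 0, 0, 0.3]
    - [0, 0, 0, 0, 0.3]
    - [0, 0, 0, 0, 0.3]
    - [0, 0, 0, 0, 0.3]
    - [0, 0, 0, 0, 0.3]
    - [0, 0, 0, 0, 0.3]

```text
clock: 43.25
tcp_pos: [0.533, 0.1509, 0.006]
orientation: [0.703, -0.011, 0.711, 0.011]
wrist_force: [-16.5, -1.4, 15.5]
finger_gap: 0.0493
```

>>> servo_tool:
  moves:
    - [-0.1, 0, -0.8, 0, 0.3]
    - [-0.95, 0, -0.1, 0, 0.3]
    - [-0.95, 0, -0.1, 0, 0.3]
    - [-0.95, 0, -0.1, 0, 0.3]
    - [-0.85, 0, 0.18, 0, 0.3]
    - [-0.85, 0, 0.18, 0, 0.3]
    - [-0.85, 0, 0.18, 0, 0.3]
    - [-0.65, 0, 0.43, 0, 0.3]
    - [-0.65, 0, 0.43, 0, 0.3]
    - [-0.65, 0, 0.43, 0, 0.3]

```text
clock: 44.5
tcp_pos: [0.5464, 0.1511, 0.0807]
orientation: [0.707, -0.011, 0.707, 0.011]
wrist_force: [1.5, 0.4, -4.7]
finger_gap: 0.0488
```

```bash
python3 look.py g4 .15
```

```text
t 44.5 tcp [0.5464 0.1511 0.0807] F [ 1.5  0.4 -4.7] gap 0.0488 q [ 0.128  0.387 -0.232  0.953  0.     0.098]
tool x,y,z: [[-0.001, 0.0, -1.0], [-0.03, 1.0, 0.0], [1.0, 0.03, -0.001]]
```

View pics/g4.png

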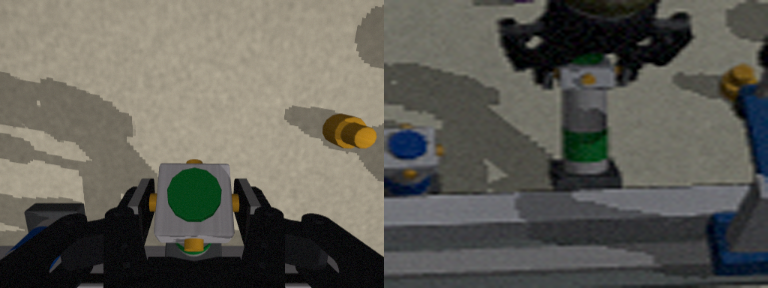

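>>> servo_tool:
  moves:
    - [-0.45, 0, 0.65, 0, 0.3]
    - [-0.45, 0, 0.65, 0, 0.3]
    - [-0.4, 0, 0.65, 0, 0.3]
    - [-0.25, 0, 0.85, 0, 0.3]
    - [-0.2, 0, 0.85, 0, 0.3]
    - [-0.15, 0, 0.85, 0, 0.3]
    - [0, 0, 1.0, 0, 0.3]
    - [0, 0, 1.0, 0, 0.3]
    - [0, 0, 0.9, 0, 0.3]
    - [0.2, 0, 0.1, 0, 0.3]

```text
clock: 45.85
tcp_pos: [0.6231, 0.1534, 0.098]
orientation: [0.708, -0.011, 0.706, 0.011]
wrist_force: [0.5, -0.4, 6.4]
finger_gap: 0.0487
```

>>> servo_tool:
  moves:
    - [0.2, 0, 0.1, 0, 0.3]
    - [0.1, 0, 0.1, 0, 0.3]
    - [0.1, 0, 0.1, 0, 0.3]
    - [0, 0, 0, 0, 0.3]
    - [0, 0, 0, 0, 0.3]
    - [0, 0, 0, 0, 0.3]
    - [0, 0, 0, 0, 0.3]
    - [0, 0, 0, 0, 0.3]
    - [0, 0, 0, 0, 0.3]
    - [0, 0, 0, 0, 0.3]

```text
clock: 47.1
tcp_pos: [0.625, 0.1534, 0.0975]
orientation: [0.708, -0.011, 0.706, 0.011]
wrist_force: [-7.1, -1.6, 16.8]
finger_gap: 0.0491
```

```bash
python3 look.py g5 .15
```

```text
t 47.1 tcp [0.625  0.1534 0.0975] F [-7.1 -1.6 16.8] gap 0.0491 q [ 0.116  0.506  0.003  1.064 -0.     0.086]
tool x,y,z: [[0.004, -0.0, -1.0], [-0.03, 1.0, -0.0], [1.0, 0.03, 0.004]]
```

View pics/g5.png

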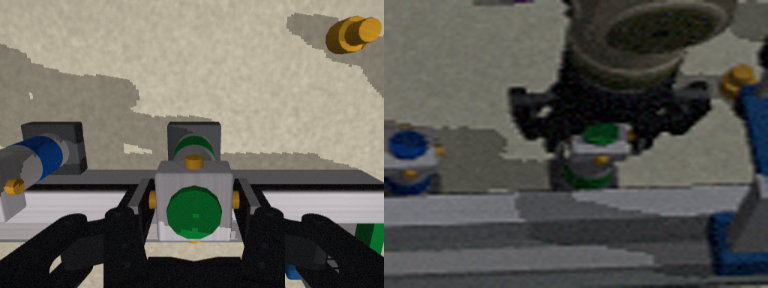

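>>> servo_tool:
  moves:
    - [-0.4, 0, -0.2, 0, 0.3]
    - [0, 0, 0, 0, 0]
    - [0, 0, 0, 0, -0.5]
    - [0, 0, 0, 0, -0.5]
    - [0, 0, 0, 0, -0.5]
    - [-2, 0, 0, 0, -0.5]
    - [-4, 0, 0, 0, -0.5]
    - [-6, 0, 0, 0, -0.5]
    - [-6, 0, -5, 0, -0.5]
    - [-3, 0, -5, 0, -0.5]

```text
clock: 48.45
tcp_pos: [0.5327, 0.1507, 0.2979]
orientation: [0.708, -0.01, 0.706, 0.011]
wrist_force: [0.4, 0.3, 0.3]
finger_gap: 0.0641
```

```bash
python3 both.py g6; python3 find.py cyl_blue cyl_blue_cap cyl_yellow cyl_yellow_cap cyl_green cyl_green_cap gauge_pad; python3 -c "
from h import *
plan([.6199,.2563,.34],.029)"
```

```text
t 48.45 tcp [0.5327 0.1507 0.2979] F [0.4 0.3 0.3] gap 0.0641 q [0.131 0.26  0.135 1.443 0.    0.101]
tool x,y,z: [[0.003, 0.001, -1.0], [-0.03, 1.0, 0.001], [1.0, 0.03, 0.003]]
cyl_blue [([289.9, 167.2], 0.88), ([269.8, 266.1], 0.6), ([364.3, 217.0], 0.34)] [([229.8, 252.4], 0.54), ([259.5, 172.7], 0.49)] 
   -> ([0.2998, 0.0954, 0.0272], [[-0.3, 0.0], [-0.3, -0.0]])
cyl_blue_cap [([304.1, 197.9], 0.79), ([268.9, 249.0], 0.74)] [([258.6, 159.0], 0.57), ([226.4, 218.6], 0.56)] 
   -> ([0.5772, 0.0574, 0.3063], [[-19.6, -0.7], [-15.1, -2.7]])
cyl_yellow [([184.4, 270.5], 0.63), ([410.3, 243.9], 0.39)] [([218.7, 155.4], 0.75), ([319.6, 168.9], 0.62), ([259.3, 161.8], 0.21)] 
   -> ([0.6651, -0.0217, 0.2303], [[68.6, -26.7], [51.6, -15.9]])
cyl_yellow_cap [([179.7, 248.3], 0.61)] [([328.4, 159.2], 0.63), ([256.4, 157.2], 0.31)] 
   -> ([0.6365, -0.2226, 0.1494], [[-2.1, -0.0], [-1.6, 0.0]])
cyl_green [([311.7, 262.8], 0.56)] [([224.0, 166.4], 0.39)] 
   -> ([0.6238, 0.1465, 0.0067], [[0.2, -0.0], [0.2, 0.0]])
cyl_green_cap [([318.6, 243.4], 0.65)] [([222.8, 152.6], 0.44)] 
   -> ([0.632, 0.1453, 0.1556], [[-2.1, 0.1], [-1.6, -0.2]])
gauge_pad [([359.7, 239.5], 0.53)] [] 
   -> 
t 49.35 tcp [0.5323 0.1507 0.2955] F [ 0.3  0.7 -0.3] gap 0.0641 q [0.131 0.262 0.132 1.441 0.    0.101]
tool x,y,z: [[-0.0, 0.0, -1.0], [-0.03, 1.0, 0.0], [1.0, 0.03, -0.0]]
turn 0.001 then shift cm [-4.45 10.3   9.06] rows>= 1.6485452788813384 len 2.3078382387401333
```

View pics/g6.png

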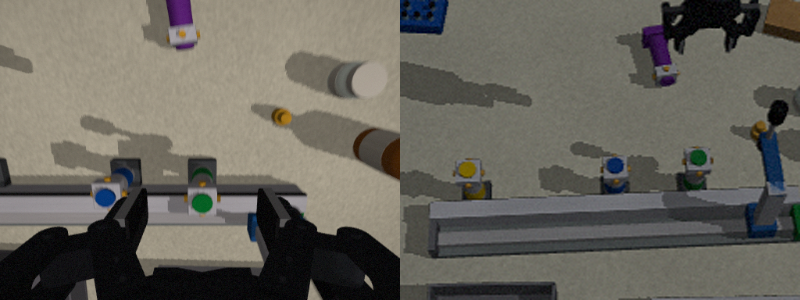

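>>> servo_tool:
  moves:
    - [-4.5, 0, 0, 0, -0.4]
    - [0, 5.15, 3, 0, -0.4]
    - [0, 5.15, 3, 0, -0.4]
    - [0, 0, 3.05, 0, -0.4]
    - [0, 0, 0, 0, -0.4]
    - [2.6, 0, 0, 0, -0.4]
    - [2.6, 0, 0, 0, -0.4]
    - [2.5, 0, 0, 0, -0.4]
    - [0, 0, 0, 0, -0.4]
    - [0, 0, 0, 0, -0.4]

```text
clock: 50.6
tcp_pos: [0.6195, 0.2562, 0.2652]
orientation: [0.708, -0.01, 0.706, 0.011]
wrist_force: [0.0, -0.7, -0.2]
finger_gap: 0.0599
```

```bash
python3 both.py k1
```

```text
t 50.6 tcp [0.6195 0.2562 0.2652] F [ 0.  -0.7 -0.2] gap 0.0599 q [0.272 0.508 0.42  1.482 0.    0.243]
tool x,y,z: [[0.001, 0.001, -1.0], [-0.03, 1.0, 0.0], [1.0, 0.03, 0.002]]
```

View pics/k1.png

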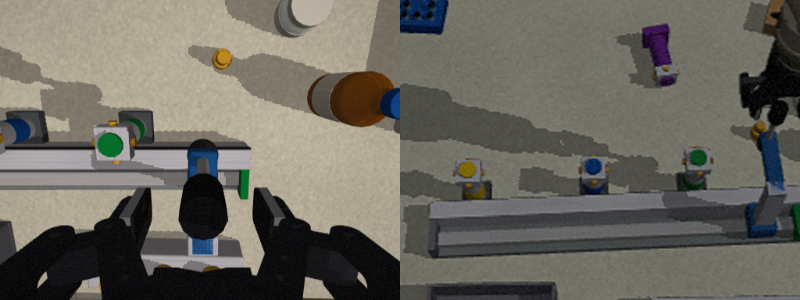

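Run:
```python
from h import *
out=[]
for n,b in(("scene",(225,285,160,340)),("top",(140,190,200,350))):
    p=optics.read_camera(n); c=p["pixels"][b[0]:b[1],b[2]:b[3]]; out.append(cv2.resize(c,(780,260 if n=="top" else 260),interpolation=cv2.INTER_CUBIC))
    for q in("cyl_blue","cyl_blue_cap"): print(n,q,[(np.round(d["location"],1).tolist(),round(d["conf"],2),np.round(onz(p,d["location"],.115 if "cap" in q else 0)[:2],4).tolist()) for d in models.pinpoint(q,p)])
cv2.imwrite("pics/k2.png",np.vstack(out))
```

```text
scene cyl_blue [([291.7, 168.2], 0.98, [0.2854, 0.1043]), ([257.8, 268.5], 0.64, [0.636, -0.0116])]
scene cyl_blue_cap [([301.3, 199.3], 0.83, [0.472, 0.1173]), ([255.6, 250.7], 0.82, [0.6315, -0.0164])]
top cyl_blue [([229.5, 251.4], 0.65, [0.3052, 0.0978]), ([269.8, 171.2], 0.64, [0.6197, -0.0284]), ([222.1, 166.0], 0.58, [0.6267, 0.1553])]
top cyl_blue_cap [([268.2, 160.3], 0.69, [0.6278, -0.0195]), ([227.8, 220.1], 0.66, [0.4032, 0.1044])]
```

View pics/k2.png

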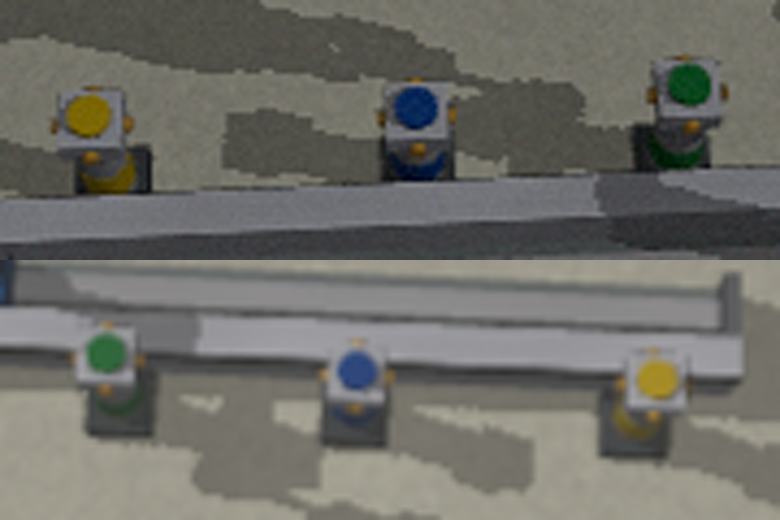

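```bash
cat > caps.py <<'E'
from h import *
H={"blue":.115,"yellow":.124,"green":.132}; ref={"yellow":-.2218,"green":.1534,"blue":.0}
for n in("scene","top"):
    p=optics.read_camera(n); hsv=cv2.cvtColor(p["pixels"],cv2.COLOR_BGR2HSV)
    for c,(lo,hi) in {"blue":(105,125),"yellow":(20,32),"green":(50,85)}.items():
        m=((hsv[...,0]>=lo)&(hsv[...,0]<=hi)&(hsv[...,1]>110)).astype(np.uint8)
        k,lab,stt,cen=cv2.connectedComponentsWithStats(m)
        for i in range(1,k):
            X=onz(p,cen[i],H[c])
            if stt[i,4]>15 and .55<X[0]<.68 and -.28<X[1]<.22: print(n,c,stt[i,4],np.round(cen[i],1),np.round(X,4))
E
python3 caps.py
```

```text
scene blue 79 [255.6 249.4] [ 0.6276 -0.0165  0.115 ]
scene blue 49 [256.2 263.7] [ 0.6693 -0.0152  0.115 ]
scene yellow 81 [180.  251.2] [ 0.6336 -0.2203  0.124 ]
scene yellow 57 [185.2 266.3] [ 0.6774 -0.2034  0.124 ]
scene green 73 [318.7 244. ] [0.6224 0.1542 0.132 ]
scene green 47 [314.7 260.7] [0.6709 0.1399 0.132 ]
top blue 37 [268. 161.] [ 0.6252 -0.019   0.115 ]
top yellow 41 [326.  162.6] [ 0.6319 -0.2239  0.124 ]
top yellow 16 [320.4 171.3] [ 0.5985 -0.2053  0.124 ]
top green 30 [219.6 157.6] [0.6198 0.1518 0.132 ]
```

>>> servo_tool:
  moves:
    - [0, 0, 0, 0, 0.4]
    - [0, 0, 0, 0, 1]
    - [0, 0, 0, 0, 1]
    - [0, 0, 0, 0, 1]
    - [0, -2, 0, 0, 1]
    - [0, -2, 0, 0, 1]
    - [0, -2, 0, 0, 1]
    - [0, -2, 0, 0, 1]
    - [0, -2, 0, 0, 1]
    - [0, -2, 0, 0, 1]
  grip_force: 40

```text
clock: 52.35
tcp_pos: [0.6233, 0.1349, 0.2637]
orientation: [0.707, -0.01, 0.707, 0.011]
wrist_force: [1.1, 2.1, 1.1]
finger_gap: 0.0248
```

>>> servo_tool:
  moves:
    - [0, -2.5, 0, 0, 1]
    - [0, -2.5, 0, 0, 1]
    - [0, -2.5, 0, 0, 1]
    - [0, -2.5, 0, 0, 1]
    - [0, -2.5, 0, 0, 1]
    - [0, -2, 0, 0, 1]
    - [0, -0.9, 0, 0, 1]
    - [0, 0, 0, 0, 1]
    - [0, 0, 0, 0, 1]
    - [0, 0, 0, 0, 1]

```text
clock: 53.6
tcp_pos: [0.6279, -0.0171, 0.2636]
orientation: [0.707, -0.011, 0.707, 0.011]
wrist_force: [1.0, -2.0, 1.6]
finger_gap: 0.0249
```

```bash
python3 both.py k3; python3 caps.py
```

```text
t 53.6 tcp [ 0.6279 -0.0171  0.2636] F [ 1.  -2.   1.6] gap 0.0249 q [-0.155  0.416  0.274  1.428 -0.    -0.186]
tool x,y,z: [[-0.0, -0.0, -1.0], [-0.031, 1.0, -0.0], [1.0, 0.031, -0.0]]
scene blue 297 [255.9 251.9] [ 0.635  -0.0156  0.115 ]
scene yellow 81 [180.  251.2] [ 0.6336 -0.2203  0.124 ]
scene yellow 58 [185.3 266.4] [ 0.6775 -0.203   0.124 ]
scene green 71 [318.8 243.9] [0.6223 0.1545 0.132 ]
scene green 47 [314.8 260.7] [0.6708 0.1402 0.132 ]
top yellow 41 [326.  162.6] [ 0.6319 -0.2239  0.124 ]
top yellow 16 [320.4 171.3] [ 0.5985 -0.2053  0.124 ]
top green 29 [219.7 157.6] [0.62   0.1515 0.132 ]
```

View pics/k3.png

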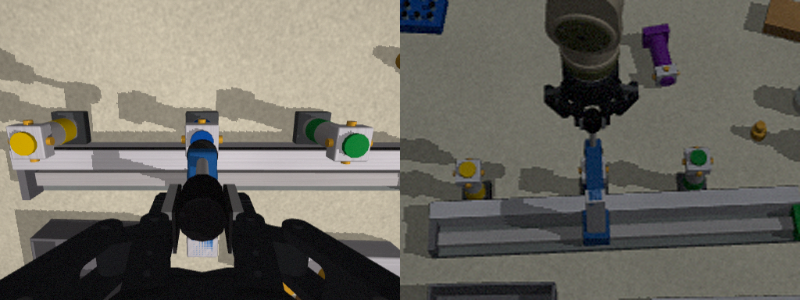

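>>> servo_tool:
  moves:
    - [1, 0, 0, 0, 1]
    - [1, 0, 0, 0, 1]
    - [1, 0, 0, 0, 1]
    - [1, 0, 0, 0, 1]
    - [0.5, 0, 0, 0, 1]
    - [0.3, 0, 0, 0, 1]
    - [0.2, 0, 0, 0, 1]
    - [0.1, 0, 0, 0, 1]
    - [0.1, 0, 0, 0, 1]
    - [0, 0, 0, 0, 1]

```text
clock: 55.05
tcp_pos: [0.628, -0.0174, 0.2136]
orientation: [0.708, -0.011, 0.706, 0.011]
wrist_force: [-3.0, 2.4, 12.3]
finger_gap: 0.0246
```

```bash
python3 both.py k4
```

```text
t 55.05 tcp [ 0.628  -0.0174  0.2136] F [-3.   2.4 12.3] gap 0.0246 q [-0.156  0.422  0.161  1.308  0.    -0.186]
tool x,y,z: [[0.002, -0.0, -1.0], [-0.03, 1.0, -0.0], [1.0, 0.03, 0.002]]
```

View pics/k4.png

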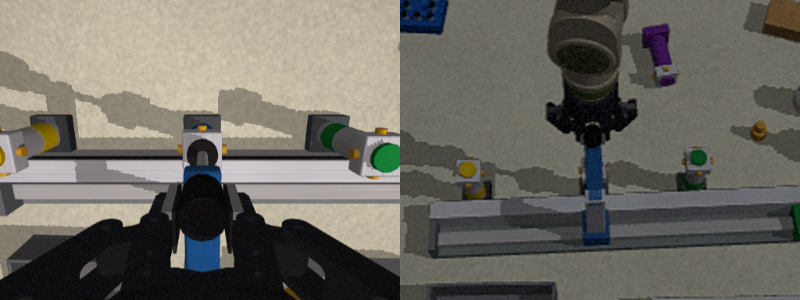

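>>> servo_tool:
  moves:
    - [0, 0, 0, 0, 1]
    - [0, 0, 0, 0, 1]
    - [0, 0, 0, 0, 1]
    - [0, 0, 0, 0, 1]
    - [0, 0, 0, 0, 1]
    - [0, 0, 0, 0, 1]
    - [0, 0, 0, 0, 1]
    - [0, 0, 0, 0, 1]
    - [0, 0, 0, 0, 1]
    - [0, 0, 0, 0, 1]

```text
clock: 56.4
tcp_pos: [0.628, -0.0174, 0.2136]
orientation: [0.708, -0.011, 0.706, 0.011]
wrist_force: [-2.9, 1.3, 11.6]
finger_gap: 0.0248
```

>>> servo_tool:
  moves:
    - [-0.3, 0, 0, 0, 1]
    - [-0.5, 0, 0, 0, 1]
    - [-1, 0, 0, 0, 1]
    - [-1, 0, 0, 0, 1]
    - [-1, 0, 0, 0, 1]
    - [-1, 0, 0, 0, 1]
    - [-0.4, 0, 0, 0, 1]
    - [0, 0, 0, 0, 1]
    - [0, 0, 0, 0, 1]
    - [0, 0, 0, 0, 1]

```text
clock: 57.65
tcp_pos: [0.6279, -0.0175, 0.2634]
orientation: [0.707, -0.011, 0.707, 0.011]
wrist_force: [0.9, 0.4, 2.5]
finger_gap: 0.0249
```

```bash
python3 both.py k5; python3 caps.py
```

```text
t 57.65 tcp [ 0.6279 -0.0175  0.2634] F [0.9 0.4 2.5] gap 0.0249 q [-0.156  0.417  0.274  1.428  0.    -0.186]
tool x,y,z: [[-0.0, 0.0, -1.0], [-0.03, 1.0, 0.0], [1.0, 0.03, -0.0]]
scene blue 279 [255.9 250.9] [ 0.6321 -0.0156  0.115 ]
scene yellow 81 [180.  251.2] [ 0.6336 -0.2203  0.124 ]
scene yellow 57 [185.6 266.3] [ 0.6772 -0.2023  0.124 ]
scene green 72 [318.7 244. ] [0.6226 0.1542 0.132 ]
scene green 46 [314.8 260.8] [0.671  0.1403 0.132 ]
top yellow 41 [326.  162.6] [ 0.6319 -0.2239  0.124 ]
top yellow 16 [320.4 171.3] [ 0.5985 -0.2053  0.124 ]
top green 29 [219.7 157.6] [0.62   0.1515 0.132 ]
```

View pics/k5.png

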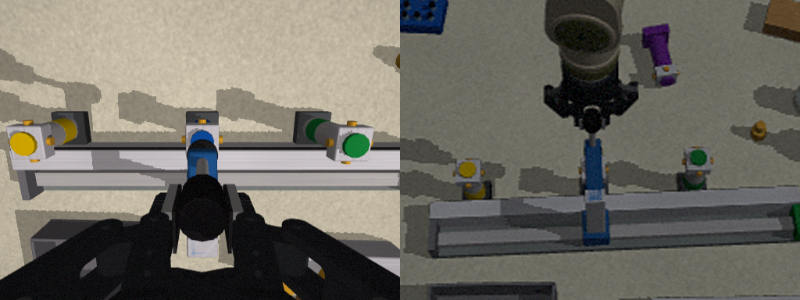

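>>> servo_tool:
  moves:
    - [0, -2.5, 0, 0, 1]
    - [0, -2.5, 0, 0, 1]
    - [0, -2.5, 0, 0, 1]
    - [0, -2.5, 0, 0, 1]
    - [0, -2.5, 0, 0, 1]
    - [0, -2.5, 0, 0, 1]
    - [0, -2.5, 0, 0, 1]
    - [0, -2, 0, 0, 1]
    - [0, -0.9, 0, 0, 1]
    - [0, 0, 0, 0, 1]

```text
clock: 59.1
tcp_pos: [0.6341, -0.2228, 0.2634]
orientation: [0.707, -0.011, 0.707, 0.01]
wrist_force: [0.8, -1.8, 0.6]
finger_gap: 0.0248
```

```bash
python3 both.py k6; python3 caps.py
```

```text
t 59.1 tcp [ 0.6341 -0.2228  0.2634] F [ 0.8 -1.8  0.6] gap 0.0248 q [-4.570e-01  5.130e-01  4.240e-01  1.481e+00 -1.000e-03 -4.860e-01]
tool x,y,z: [[-0.0, -0.001, -1.0], [-0.029, 1.0, -0.001], [1.0, 0.029, -0.0]]
scene blue 317 [175.6 255.3] [ 0.6413 -0.2327  0.115 ]
scene blue 78 [255.5 249.5] [ 0.628  -0.0167  0.115 ]
scene blue 48 [255.9 263.7] [ 0.6693 -0.0159  0.115 ]
scene yellow 29 [182.9 251.4] [ 0.6342 -0.2125  0.124 ]
scene yellow 46 [186.4 266.2] [ 0.6772 -0.2     0.124 ]
scene green 73 [318.7 244. ] [0.6225 0.1541 0.132 ]
scene green 46 [314.6 260.7] [0.6709 0.1396 0.132 ]
top blue 37 [268. 161.] [ 0.6252 -0.019   0.115 ]
top green 29 [219.7 157.6] [0.62   0.1515 0.132 ]
```

View pics/k6.png

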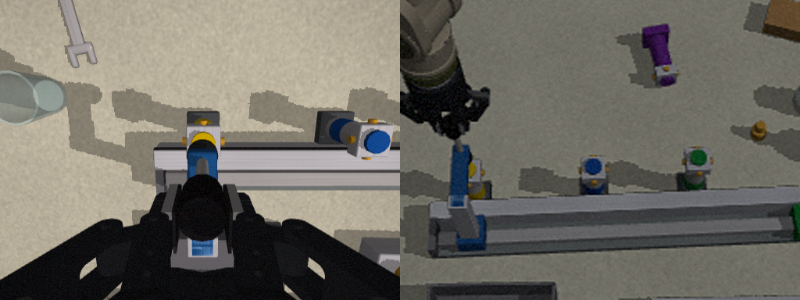

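Pad is over yellow (wrist view: yellow cap centred at column 203 under the arm). Press 41 mm.

>>> servo_tool:
  moves:
    - [1, 0, 0, 0, 1]
    - [1, 0, 0, 0, 1]
    - [1, 0, 0, 0, 1]
    - [0.6, 0, 0, 0, 1]
    - [0.3, 0, 0, 0, 1]
    - [0.2, 0, 0, 0, 1]
    - [0.1, 0, 0, 0, 1]
    - [0.1, 0, 0, 0, 1]
    - [0.1, 0, 0, 0, 1]
    - [0, 0, 0, 0, 1]

```text
clock: 60.55
tcp_pos: [0.6342, -0.2212, 0.2226]
orientation: [0.708, -0.011, 0.706, 0.01]
wrist_force: [-2.7, 1.8, 14.6]
finger_gap: 0.0248
```

```bash
python3 both.py k7
```

```text
t 60.55 tcp [ 0.6342 -0.2212  0.2226] F [-2.7  1.8 14.6] gap 0.0248 q [-4.550e-01  5.100e-01  3.200e-01  1.378e+00  1.000e-03 -4.860e-01]
tool x,y,z: [[0.003, -0.001, -1.0], [-0.03, 1.0, -0.001], [1.0, 0.03, 0.003]]
```

View pics/k7.png

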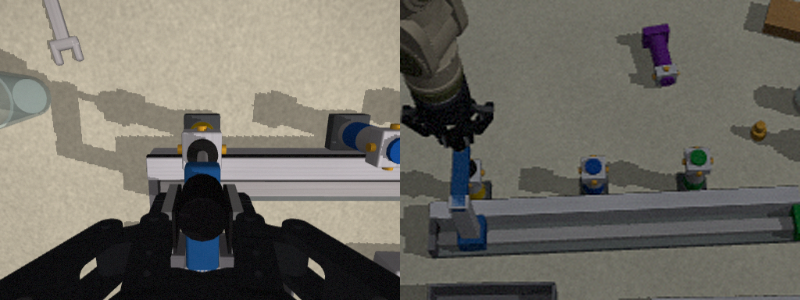

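>>> servo_tool:
  moves:
    - [0, 0, 0, 0, 1]
    - [0, 0, 0, 0, 1]
    - [0, 0, 0, 0, 1]
    - [0, 0, 0, 0, 1]
    - [0, 0, 0, 0, 1]
    - [0, 0, 0, 0, 1]
    - [0, 0, 0, 0, 1]
    - [0, 0, 0, 0, 1]
    - [0, 0, 0, 0, 1]
    - [0, 0, 0, 0, 1]

```text
clock: 61.9
tcp_pos: [0.6342, -0.2212, 0.2226]
orientation: [0.708, -0.011, 0.706, 0.01]
wrist_force: [-3.1, 2.3, 14.9]
finger_gap: 0.0245
```

>>> servo_tool:
  moves:
    - [-0.3, 0, 0, 0, 1]
    - [-0.5, 0, 0, 0, 1]
    - [-1, 0, 0, 0, 1]
    - [-1, 0, 0, 0, 1]
    - [-1, 0, 0, 0, 1]
    - [-0.6, 0, 0, 0, 1]
    - [0, 0, 0, 0, 1]
    - [0, 0, 0, 0, 1]
    - [0, 0, 0, 0, 1]
    - [0, 0, 0, 0, 1]

```text
clock: 63.15
tcp_pos: [0.634, -0.2213, 0.2636]
orientation: [0.707, -0.011, 0.707, 0.011]
wrist_force: [0.2, 1.9, 0.8]
finger_gap: 0.0246
```

```bash
python3 both.py k8; python3 caps.py
```

```text
t 63.15 tcp [ 0.634  -0.2213  0.2636] F [0.2 1.9 0.8] gap 0.0246 q [-0.455  0.512  0.423  1.482  0.    -0.486]
tool x,y,z: [[0.0, 0.0, -1.0], [-0.03, 1.0, 0.0], [1.0, 0.03, 0.0]]
scene blue 313 [175.7 255. ] [ 0.6405 -0.2328  0.115 ]
scene blue 77 [255.6 249.5] [ 0.6278 -0.0164  0.115 ]
scene blue 47 [255.9 263.8] [ 0.6697 -0.0161  0.115 ]
scene yellow 26 [183.1 251.1] [ 0.6334 -0.2119  0.124 ]
scene yellow 46 [186.4 266.2] [ 0.6772 -0.2     0.124 ]
scene green 72 [318.7 244. ] [0.6226 0.1542 0.132 ]
scene green 44 [314.9 260.8] [0.6711 0.1403 0.132 ]
top blue 37 [268. 161.] [ 0.6252 -0.019   0.115 ]
top green 29 [219.7 157.6] [0.62   0.1515 0.132 ]
```

View pics/k8.png

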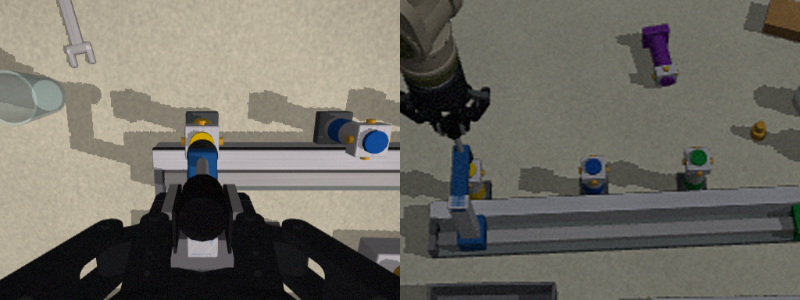

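>>> servo_tool:
  moves:
    - [0, 2, 0, 0, 1]
    - [0, 2.5, 0, 0, 1]
    - [0, 2.5, 0, 0, 1]
    - [0, 2.5, 0, 0, 1]
    - [0, 2.5, 0, 0, 1]
    - [0, 2.5, 0, 0, 1]
    - [0, 2.5, 0, 0, 1]
    - [0, 2.5, 0, 0, 1]
    - [0, 2.5, 0, 0, 1]
    - [0, 2.5, 0, 0, 1]

```text
clock: 64.6
tcp_pos: [0.6265, 0.0254, 0.2637]
orientation: [0.707, -0.011, 0.707, 0.011]
wrist_force: [2.5, -1.9, 1.5]
finger_gap: 0.0247
```

>>> servo_tool:
  moves:
    - [0, 2.5, 0, 0, 1]
    - [0, 2.5, 0, 0, 1]
    - [0, 2.5, 0, 0, 1]
    - [0, 2.5, 0, 0, 1]
    - [0, 2, 0, 0, 1]
    - [0, 1.4, 0, 0, 1]
    - [0, 0, 0, 0, 1]
    - [0, 0, 0, 0, 1]
    - [0, 0, 0, 0, 1]
    - [0, 0, 0, 0, 1]

```text
clock: 65.85
tcp_pos: [0.6225, 0.157, 0.2636]
orientation: [0.707, -0.01, 0.707, 0.011]
wrist_force: [1.6, 1.1, 1.6]
finger_gap: 0.0247
```

```bash
python3 both.py k9; python3 caps.py
```

```text
t 65.85 tcp [0.6225 0.157  0.2636] F [1.6 1.1 1.6] gap 0.0247 q [0.122 0.446 0.32  1.444 0.    0.092]
tool x,y,z: [[-0.0, 0.0, -1.0], [-0.03, 1.0, 0.0], [1.0, 0.03, -0.0]]
scene blue 296 [324.2 248.8] [0.6292 0.1702 0.115 ]
scene blue 77 [255.6 249.4] [ 0.6278 -0.0165  0.115 ]
scene blue 47 [255.9 263.8] [ 0.6698 -0.0161  0.115 ]
scene yellow 81 [180.  251.2] [ 0.6336 -0.2203  0.124 ]
scene yellow 56 [185.5 266.2] [ 0.6771 -0.2026  0.124 ]
scene green 31 [316.4 244.1] [0.6227 0.1481 0.132 ]
scene green 43 [314.1 260.8] [0.671  0.1384 0.132 ]
top blue 18 [224.4 146.9] [0.6661 0.1407 0.115 ]
top blue 37 [268. 161.] [ 0.6252 -0.019   0.115 ]
top yellow 41 [326.  162.6] [ 0.6319 -0.2239  0.124 ]
top yellow 16 [320.4 171.3] [ 0.5985 -0.2053  0.124 ]
```

View pics/k9.png

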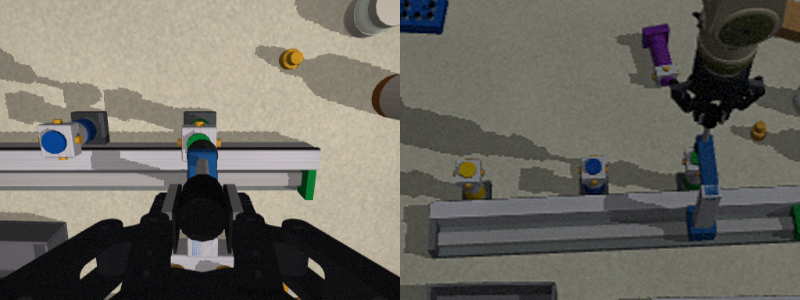

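>>> servo_tool:
  moves:
    - [0, -0.35, 0, 0, 1]
    - [0, 0, 0, 0, 1]
    - [1, 0, 0, 0, 1]
    - [1, 0, 0, 0, 1]
    - [0.7, 0, 0, 0, 1]
    - [0.3, 0, 0, 0, 1]
    - [0.2, 0, 0, 0, 1]
    - [0.2, 0, 0, 0, 1]
    - [0.2, 0, 0, 0, 1]
    - [0, 0, 0, 0, 1]

```text
clock: 67.3
tcp_pos: [0.6228, 0.1539, 0.2306]
orientation: [0.708, -0.011, 0.706, 0.011]
wrist_force: [-2.3, -1.8, 14.8]
finger_gap: 0.0246
```

```bash
python3 both.py k10
```

```text
t 67.3 tcp [0.6228 0.1539 0.2306] F [-2.3 -1.8 14.8] gap 0.0246 q [ 0.117  0.444  0.237  1.36  -0.     0.087]
tool x,y,z: [[0.003, 0.0, -1.0], [-0.03, 1.0, 0.0], [1.0, 0.03, 0.003]]
```

View pics/k10.png

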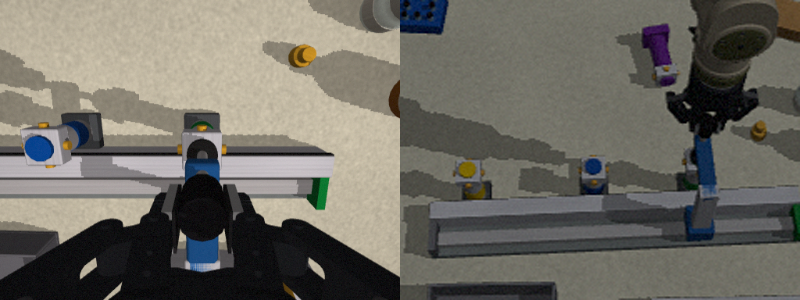

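>>> servo_tool:
  moves:
    - [0, 0, 0, 0, 1]
    - [0, 0, 0, 0, 1]
    - [0, 0, 0, 0, 1]
    - [0, 0, 0, 0, 1]
    - [0, 0, 0, 0, 1]
    - [0, 0, 0, 0, 1]
    - [0, 0, 0, 0, 1]
    - [0, 0, 0, 0, 1]
    - [0, 0, 0, 0, 1]
    - [0, 0, 0, 0, 1]

```text
clock: 68.65
tcp_pos: [0.6228, 0.1539, 0.2306]
orientation: [0.708, -0.011, 0.706, 0.011]
wrist_force: [-2.9, -2.9, 14.6]
finger_gap: 0.0242
```

>>> servo_tool:
  moves:
    - [-0.3, 0, 0, 0, 1]
    - [-0.5, 0, 0, 0, 1]
    - [-1, 0, 0, 0, 1]
    - [-1, 0, 0, 0, 1]
    - [-0.8, 0, 0, 0, 1]
    - [0, 0, 0, 0, 1]
    - [0, 0, 0, 0, 1]
    - [0, 1, 0, 0, 1]
    - [0, 1, 0, 0, 1]
    - [0, 1, 0, 0, 1]

```text
clock: 69.9
tcp_pos: [0.6217, 0.1848, 0.2637]
orientation: [0.707, -0.011, 0.707, 0.011]
wrist_force: [1.2, -2.2, 1.3]
finger_gap: 0.0247
```

```bash
python3 both.py k11
```

```text
t 69.9 tcp [0.6217 0.1848 0.2637] F [ 1.2 -2.2  1.3] gap 0.0247 q [0.165 0.46  0.342 1.452 0.    0.135]
tool x,y,z: [[0.0, 0.0, -1.0], [-0.031, 1.0, 0.0], [1.0, 0.031, 0.0]]
```

View pics/k11.png

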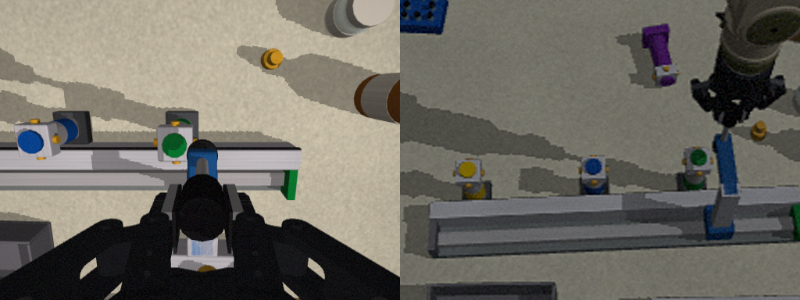

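Remaining to home: 0.072 m.

>>> servo_tool:
  moves:
    - [0, 1.5, 0, 0, 1]
    - [0, 1.5, 0, 0, 1]
    - [0, 1.5, 0, 0, 1]
    - [0, 1.2, 0, 0, 1]
    - [0, 0.8, 0, 0, 1]
    - [0, 0.5, 0, 0, 1]
    - [0, 0.4, 0, 0, 1]
    - [0, 0, 0, 0, 1]
    - [0, 0, 0, 0, 1]
    - [0, 0, 0, 0, 1]

```text
clock: 71.25
tcp_pos: [0.6196, 0.2568, 0.2635]
orientation: [0.707, -0.011, 0.707, 0.01]
wrist_force: [0.6, -5.4, 0.7]
finger_gap: 0.0249
```

>>> servo_tool:
  moves:
    - [0, -0.1, 0, 0, 0.3]
    - [0, 0, 0, 0, -0.2]
    - [0, 0, 0, 0, -0.2]
    - [0, 0, 0, 0, -0.2]
    - [-3, 0, 0, 0, -0.2]
    - [-5, 0, 0, 0, -0.2]
    - [-1, 0, -5, 0, -0.2]
    - [-1, 0, -5, 0, -0.2]
    - [0, 0, -5, 0, -0.2]
    - [0, 0, -5, 0, -0.2]

```text
clock: 72.5
tcp_pos: [0.4181, 0.2508, 0.3638]
orientation: [0.707, -0.01, 0.707, 0.011]
wrist_force: [0.2, 1.1, 0.8]
finger_gap: 0.0512
```

```bash
python3 both.py z1; python3 caps.py; python3 find.py gauge_pad gauge_knob jar fitting solvent spanner beaker
```

```text
t 72.5 tcp [0.4181 0.2508 0.3638] F [0.2 1.1 0.8] gap 0.0512 q [0.375 0.138 0.143 1.575 0.    0.345]
tool x,y,z: [[0.001, 0.001, -1.0], [-0.03, 1.0, 0.001], [1.0, 0.03, 0.001]]
scene blue 78 [255.5 249.4] [ 0.6277 -0.0166  0.115 ]
scene blue 46 [256.3 263.5] [ 0.669  -0.0149  0.115 ]
scene yellow 81 [180.  251.2] [ 0.6336 -0.2203  0.124 ]
scene yellow 56 [185.2 266.3] [ 0.6773 -0.2032  0.124 ]
scene green 71 [318.7 244.1] [0.6227 0.1541 0.132 ]
scene green 49 [314.7 260.7] [0.6708 0.1399 0.132 ]
top blue 37 [268. 161.] [ 0.6252 -0.019   0.115 ]
top yellow 41 [326.  162.6] [ 0.6319 -0.2239  0.124 ]
top yellow 16 [320.4 171.3] [ 0.5985 -0.2053  0.124 ]
top green 29 [219.7 157.6] [0.62   0.1515 0.132 ]
gauge_pad [([359.3, 237.6], 0.62), ([179.0, 249.5], 0.58), ([128.2, 220.7], 0.52)] [([187.3, 157.8], 0.61)] 
   -> ([0.6087, 0.2642, 0.1388], [[-0.1, 0.0], [-0.1, -0.0]])
gauge_knob [([366.9, 220.0], 0.49)] [([187.2, 141.4], 0.51), ([266.2, 161.7], 0.34)] 
   -> ([0.6254, 0.2514, 0.2709], [[-3.1, 0.2], [-2.3, -0.4]])
jar [([380.5, 214.1], 0.97)] [] 
   -> 
fitting [([359.4, 237.4], 0.73), ([357.2, 230.2], 0.47)] [] 
   -> 
solvent [([410.3, 244.9], 0.74)] [] 
   -> 
spanner [([130.3, 221.6], 0.65), ([356.5, 230.0], 0.52)] [([371.4, 215.9], 0.46)] 
   -> ([0.4746, -0.4106, 0.0006], [[-2.5, -0.1], [-2.1, 0.1]])
beaker [([104.7, 258.0], 0.73)] [([384.0, 186.8], 0.69)] 
   -> ([0.5923, -0.4657, -0.0061], [[-0.1, -0.0], [-0.0, 0.0]])
```

View pics/z1.png

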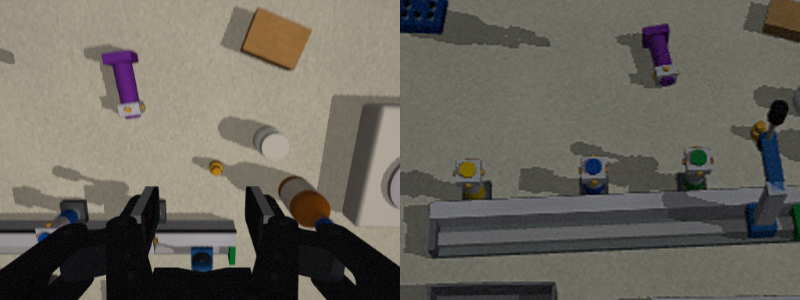

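```bash
python3 -c "
from workcell import order
print(order.hand_in())"
```

```text
the job is handed in; nothing more can be done
None
```

I stood the blue, yellow and green cylinders upright against the stop bar and gauged them in that order. I then pushed the gauge home with its foot up and handed the job in at about 73 s; no verdict is given. No red cylinder showed in any picture, so I skipped it, and I left the purple look-alike alone.

- **Gauging:** the pad went down 50, 41 and 33 mm, matching cap heights of 115, 124 and 132 mm. Each time I held it for more than a second, with about 12–15 N at the wrist.
- **Final state:** all three caps are at the positions expected against the bar. The carriage reached the same home stop as before (knob at y = 0.257 m, 5 N against the stop). The gripper is clear, and the scene picture shows all three standing.
- **Blue knocked aside:** blue was moved about 36 mm along the bar while the arm was at the gauge. It was still upright against the bar, so I measured it again there and gauged it in its new place.
- **Blue foot lift:** while being tipped up, blue hung a few millimetres off the bench for a moment, far below the 70 mm limit.
- **Disagreements:** the scene and top cameras differed by up to about 10 mm before I corrected against known contacts. In the last check the networks missed the jar, fitting and bottle in the top view and gave a doubtful position for the fitting. The pictures show them in place.

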